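Rack the surgical hand instruments by length for the steriliser

ROBOT

A 7-joint arm with a two-finger parallel gripper is mounted at the origin on a cart in front of the work surface, level with it; the furniture and walls round the work are solid. World frame = base frame: x ahead of the robot, y to its left, z up, the work surface at z = 0. Lengths are in mm, angles in rad, forces in N, time in s.
With the tool pointing down it reaches from about 400 to 875 mm from the base axis. Payload 4.4 kg.
Tool frame: the origin (TCP) lies at the very end of the fingers, on their centre line; the grasp point (between the pads) lies 19 mm behind it; z points along the fingers, x is the direction in which the jaws open and shut, and the axes are right-handed (so a half turn about z gives the same grasp; the last joint's range is limited). The gripper opens to 85 mm and grips with 20 to 120 N. Pads are 22 mm wide; open, the fingers measure 114 mm over their backs; the gripper's body (76 mm by 85 mm) begins 54 mm behind the grasp point. The pads swing forward as they close: fully open they stand 13 mm farther back than shut.
Start: joints at [-1.388, 0.628, 0.038, 1.517, -0.027, 0.996, -0.02], TCP at [160.03, 630.007, 194.613] pointing down, gripper open.
Joint ranges: [-3.06, 3.06], [-0.37, 2.12], [-1.25, 1.32], [0.18, 2.47], [-1.1, 4.24], [0.23, 1.98], [-2.94, 2.94]. Speed limits (rad/s): [2.57, 2.57, 3.14, 3.14, 3.14, 3.14, 3.14].

INTERFACE

Orientations are given as [roll, pitch, yaw] about the fixed x, y, z axes, in that order (R = Rz(yaw) Ry(pitch) Rx(roll)).
In Python, from cell import telemetry, get_image, get_calibration, ctrl gives the robot as it stands. The module is installed in compiled form; this text tells all that it offers.
- The arm moves only by the tool arm_command, never from a script. Its arguments are lists of equal length, an entry for each row: "rot": the turn, a rotation vector about the world's x, y, z in degrees, a list of three; "slide": the shift along the world's x, y, z in mm, a list of three; "gripper": the finger opening in mm, from 0 to 85.4. A call has 1 to 5 rows; each row shifts and turns the pose as measured when the row begins; what a row does not reach is not made up. A row lasts 1/12 s, in which the tool goes at most 41.7 mm and 7.16 degrees, less where a joint would pass 70% of its speed; a pose out of reach is approached as far as the arm can. A call with a gripper value outside its range is refused whole. The fingers move at their own pace and stop on an object; the grip force is fixed at half the most. Time passes only in rows, so rows that do not move let the fingers close. It gives the time, the measured TCP pose, the force and the opening at its end, in the units of the state.
- telemetry.read_state(): the state, without advancing time (a new reading comes with each control period).
- get_image(name): name is "side" or "top" or "wrist"; returns (picture, depth): 480x640x3 uint8, red, green, blue; 480x640 float32, mm along the optical axis (not along the pixel's ray), 0 where there is no reading.
- get_calibration(name): a dict with "fx", "fy", "cx", "cy" (pixels), "D" ([k1, k2, p1, p2, k3] as OpenCV has them; the pictures are not rectified), "xyz" and "attitude" of the camera in the world. Camera axes: x right, y up, looking along -z (the intrinsics and any distortion apply to the point x, -y, -z); pixel columns grow to the right and rows downward; lengths in mm; the calibration is good to about 2 mm. A picture is of the moment at which its call begins: read the wrist's pose just before it. get_calibration takes no time and is no camera call; for the wrist camera it gives the pose at the moment of the call.
- ctrl.finish_job(): hands the job in, once; it reports no verdict.
The state is a dict: "clock": time; "qpos": joint angles; "qd": joint speeds; "tau": joint torques, N m; "eef_pos": TCP position; "tool_rot": TCP orientation; "force": force on the tool from outside, world axes, zero at the start; "torque": the same for the moment, N m; "width": finger opening in mm.
Only numpy, scipy, OpenCV 4.12 (cv2) and the standard library are available. Lean on these libraries where they do the work, as an engineer would, in place of code of your own. Each camera call takes 0.05 s, during which the arm holds its last target.

TASK

Load the wire steriliser rack with the four steel instruments lying on the grey mat, one to a bay in order of length: the longest in the bay at the rack's wide end, then shorter and shorter to the shortest at the narrow end. Lay each one down, without dropping it, flat in both rail notches and centred lengthwise, so that no end sticks out past the frame to pierce the wrap; which way its tip points does not matter. Leave the glass dish and the flat carton behind alone.

Things in the scene. Friction and masses are not known exactly. Their poses are not given: they have to be found in the camera images.
- curette_mid (a point): slim steel double-ended curette, the longest of the four: 172 long, straight 9 mm handle in the middle, a fine bent tip at both ends (mm). Point: middle of its length, half-way up (4.40 above its underside). Length along own x, z up; handle is 9 mm wide across y: pinch here from above. Loose on a grey 2 mm mat, the four side by side, mixed, 50 mm or more apart.
- mouth_mirror_mid (a point): steel mouth mirror, second longest: 149 long, 9 mm handle, a small round head 22 wide at its +x end (mm). Point: middle of its length, half-way up (4.50 above its underside). Length along own x, z up; handle is 9 mm wide across y: pinch here from above. Loose on a grey 2 mm mat, the four side by side, mixed, 50 mm or more apart.
- elevator_mid (a point): steel root elevator, third: 128 long, thick 12 mm handle, narrow blade at its +x end (mm). Point: middle of its length, half-way up (6.15 above its underside). Length along own x, z up; handle is 12 mm wide across y: pinch here from above. Loose on a grey 2 mm mat, the four side by side, mixed, 50 mm or more apart.
- ratchet_mid (a point): steel torque ratchet, the shortest: 103 long, 8 mm square body between wider ends (16 at most) (mm). Point: middle of its length, half-way up (4.20 above its underside). Length along own y, z up; body is 8 mm wide across x and its middle lies 1 mm to the -x side: pinch here from above. Loose on a grey 2 mm mat, the four side by side, mixed, 50 mm or more apart.
- bay1 (a point): Bay 1: first, at the wide end, for the longest. Rack: low fixed steel wire trapezoid, 208 mm long in y, two converging black silicone rails with 4 notches each; bays 45 mm apart, bay 1 at +y. Point midway between the bay's two notches, at notch floor height (20 mm above the table); the instrument lies along its x. Rails (9 mm thick) at x = +-52 mm, frame's outer wires at x = +-95 mm.
- bay2 (a point): Bay 2: second, next to the widest. Notch floor 18 mm wide; rounded flanks open to 34 mm at the crests, 12 mm above it. Point midway between the bay's two notches, at notch floor height (20 mm above the table); the instrument lies along its x. Rails (9 mm thick) at x = +-44 mm, frame's outer wires at x = +-83.5 mm.
- bay3 (a point): Bay 3: third, next to the narrowest. Notch floor 18 mm wide; rounded flanks open to 34 mm at the crests, 12 mm above it. Point midway between the bay's two notches, at notch floor height (20 mm above the table); the instrument lies along its x. Rails (9 mm thick) at x = +-36 mm, frame's outer wires at x = +-72 mm.
- bay4 (a point): Bay 4: last, at the narrow end, for the shortest. Notch floor 18 mm wide; rounded flanks open to 34 mm at the crests, 12 mm above it. Point midway between the bay's two notches, at notch floor height (20 mm above the table); the instrument lies along its x. Rails (9 mm thick) at x = +-28 mm, frame's outer wires at x = +-60.5 mm.
- dappen_mid (a point): Bystander: small glass dappen dish, 33 mm wide, 26 high, behind the work; the point is at its centre.
- gauze_mid (a point): Bystander: flat square white-and-green carton, 86 x 85 x 19 mm, behind the work; the point is at its centre.

How it is judged (in metres and radians):
At the end, for the whole second after the job is handed in: Curette in bay 1, mirror 2, elevator 3, ratchet 4, released and at rest: each middle within 10 mm of the bay's along it, 12 mm across, -3 to +4 mm of seated height, within 0.25 rad of its direction, either way round. Dappen dish and gauze carton within 15 mm of their starts (x of curette_mid in the frame of bay1 between -0.01 and 0.01 m and y of curette_mid in the frame of bay1 between -0.012 and 0.012 m and z of curette_mid in the frame of bay1 between 0.0014 and 0.0084 m and angle between the x axis of curette_mid and the x axis of bay1, either way round below 0.25 rad and contact force between the fingers and curette below 0.05 N and linear speed of each of curette, mouth_mirror, elevator, ratchet below 0.02 m/s and x of mouth_mirror_mid in the frame of bay2 between -0.01 and 0.01 m and y of mouth_mirror_mid in the frame of bay2 between -0.012 and 0.012 m and z of mouth_mirror_mid in the frame of bay2 between 0.0015 and 0.0085 m and angle between the x axis of mouth_mirror_mid and the x axis of bay2, either way round below 0.25 rad and contact force between the fingers and mouth_mirror below 0.05 N and x of elevator_mid in the frame of bay3 between -0.01 and 0.01 m and y of elevator_mid in the frame of bay3 between -0.012 and 0.012 m and z of elevator_mid in the frame of bay3 between 0.00315 and 0.01015 m and angle between the x axis of elevator_mid and the x axis of bay3, either way round below 0.25 rad and contact force between the fingers and elevator below 0.05 N and x of ratchet_mid in the frame of bay4 between -0.01 and 0.01 m and y of ratchet_mid in the frame of bay4 between -0.012 and 0.012 m and z of ratchet_mid in the frame of bay4 between 0.0012 and 0.0082 m and angle between the y axis of ratchet_mid and the x axis of bay4, either way round below 0.25 rad and contact force between the fingers and ratchet below 0.05 N and distance of each of dappen_mid, gauze_mid from where it was at the start of the episode below 0.015 m); the robot touches nothing.
It fails at once if the curette is dropped or thrown (falls free at more than 0.8 m/s, about 3 cm of fall) (linear speed of curette above 0.8 m/s and contact force between the fingers and curette below 0.02 N).
It fails at once if the mouth_mirror is dropped or thrown (falls free at more than 0.8 m/s, about 3 cm of fall) (linear speed of mouth_mirror above 0.8 m/s and contact force between the fingers and mouth_mirror below 0.02 N).
It fails at once if the elevator is dropped or thrown (falls free at more than 0.8 m/s, about 3 cm of fall) (linear speed of elevator above 0.8 m/s and contact force between the fingers and elevator below 0.02 N).
It fails at once if the ratchet is dropped or thrown (falls free at more than 0.8 m/s, about 3 cm of fall) (linear speed of ratchet above 0.8 m/s and contact force between the fingers and ratchet below 0.02 N).
It fails at once if the dappen dish or the gauze carton is pushed more than 15 mm (not (distance of dappen_mid from where it was at the start of the episode below 0.015 m) or not (distance of gauze_mid from where it was at the start of the episode below 0.015 m)).
It also fails if it takes over 96 s, if anything falls off the work surface, if the arm or the gripper's body presses on something with over 40 N, if the wrist force passes 120 N, or if a joint passes its speed limit or range.

## Working session

There is one attempt and no reset: what is moved stays moved. The work goes in short steps, Python scripts to look and compute and a tool call to move; the robot and the scene stay as the last step left them, time stands still between calls to the robot, and variables do not carry over. Pictures are saved under pics/ and viewed, and the job is handed in when it is done.

Besides the shell and the picture viewer there is one more tool, called as a command line: name --argument value ..., lists and objects as JSON in quotes. arm_command: Moves the arm, as the interface text tells. Its arguments: {"type":"object","properties":{"rot":{"type":"array"},"slide":{"type":"array"},"gripper":{"type":"array"}},"required":["rot","slide","gripper"]}

```bash
mkdir -p pics
python3 - <<'E'
from cell import telemetry,get_image,get_calibration
import cv2,numpy as np
print(telemetry.read_state())
for n in ["top","side","wrist"]:
    c=get_calibration(n);print(n,c)
    p,d=get_image(n);cv2.imwrite(f"pics/{n}0.png",p[:,:,::-1]);np.savez(f"{n}0.npz",p=p,d=d)
E
```

```text
{'clock': 0.0, 'qpos': array([-1.38777119,  0.62933473,  0.03846847,  1.51838015, -0.0270211 ,
        0.99632374, -0.01997045]), 'qd': array([ 1.16031208e-03,  1.96177594e-05, -4.88006427e-04,  3.55310964e-04,
        5.87374377e-04, -5.43612699e-04,  7.07194676e-04]), 'tau': array([-3.28224305e-04, -5.63422430e+01,  1.22615933e+00, -1.93436390e+01,
        1.10217198e-02,  1.08467790e-02, -3.36846838e-06]), 'eef_pos': array([159.87988479, 629.2976162 , 193.69315844]), 'tool_rot': array([3.14156949e+00, 1.92713488e-03, 1.32196752e+00]), 'force': array([ 0.67383559, -0.75117394,  0.02955323]), 'torque': array([-0.01223342,  0.03367889, -0.00019297]), 'width': 85.45201091435878}
top {'fx': 555.2102653687534, 'fy': 555.2102653687534, 'cx': 327.5331236836366, 'cy': 240.3399896551481, 'D': array([-0.10471474,  0.        ,  0.        ,  0.        ,  0.        ]), 'xyz': array([527.46057894,   5.98167887, 998.11520771]), 'attitude': array([ 0.07012857, -0.00605068, -1.56152391])}
side {'fx': 487.39401411600335, 'fy': 487.39401411600335, 'cx': 315.96158052277826, 'cy': 247.65784569012746, 'D': array([-0.04637539,  0.        ,  0.        ,  0.        ,  0.        ]), 'xyz': array([  99.21722032, -768.32761425,  412.66901786]), 'attitude': array([ 1.19387228, -0.00317827, -0.57415585])}
wrist {'fx': 353.47187630789796, 'fy': 353.47187630789796, 'cx': 321.5525503790049, 'cy': 243.3666781256449, 'D': array([-0.03834847,  0.        ,  0.        ,  0.        ,  0.        ]), 'xyz': array([ 93.63678658, 645.49871856, 372.85404625]), 'attitude': array([-0.26870088,  0.00261647,  1.32231091])}
```

View pics/top0.png

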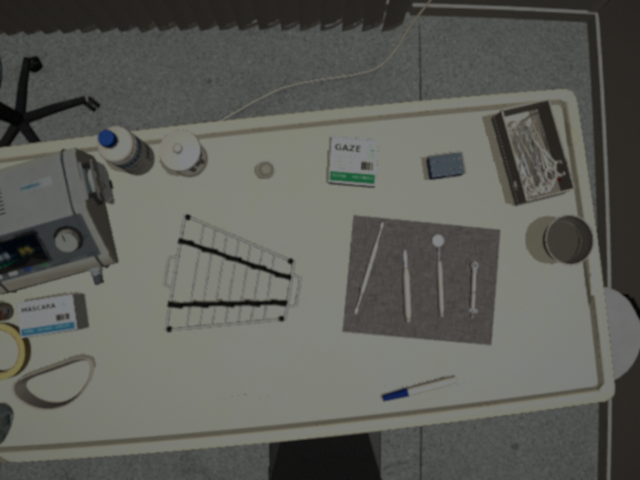

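View pics/side0.png

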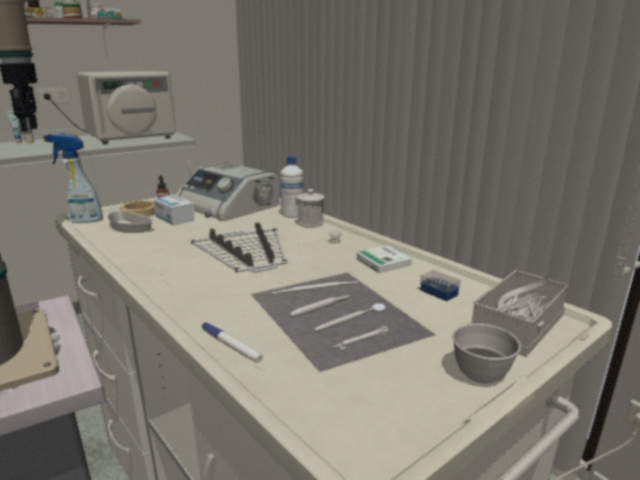

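```bash
cat > h.py <<'E'
import numpy as np,cv2
from scipy.spatial.transform import Rotation as Ro
def ray(c,uv):
    K=np.array([[c['fx'],0,c['cx']],[0,c['fy'],c['cy']],[0,0,1]])
    p=cv2.undistortPoints(np.array(uv,float).reshape(-1,1,2),K,np.array(c['D'])).reshape(-1,2)
    d=np.c_[p[:,0],-p[:,1],-np.ones(len(p))]
    return d@Ro.from_euler('xyz',c['attitude']).as_matrix().T
def onplane(c,uv,z):
    d=ray(c,uv);o=np.array(c['xyz']);return o+d*((z-o[2])/d[:,2])[:,None]
def withdepth(c,uv,dep):
    d=ray(c,uv);return np.array(c['xyz'])+d*np.array(dep)[:,None]
def project(c,P):
    R=Ro.from_euler('xyz',c['attitude']).as_matrix();q=(np.atleast_2d(P)-c['xyz'])@R
    q=np.c_[q[:,0],-q[:,1],-q[:,2]]
    K=np.array([[c['fx'],0,c['cx']],[0,c['fy'],c['cy']],[0,0,1]])
    return cv2.projectPoints(q,np.zeros(3),np.zeros(3),K,np.array(c['D']))[0].reshape(-1,2)
E
python3 - <<'E'
from h import *
from cell import get_calibration
c=get_calibration('top');f=np.load('top0.npz');p,d=f['p'],f['d']
a=p[205:340,155:310,::-1];b=p[205:355,335:505,::-1]
cv2.imwrite('pics/rack0.png',cv2.resize(a,None,fx=5,fy=5,interpolation=cv2.INTER_CUBIC)[:600,:800])
cv2.imwrite('pics/mat0.png',np.clip(cv2.resize(b,None,fx=4,fy=4,interpolation=cv2.INTER_CUBIC)*1.5,0,255))
for n,uv in dict(mat=(400,320),table=(320,380),dish=(264,170),gauze=(352,160),canister=(182,150),machine=(50,200),bottle=(110,140),basket=(530,150)).items():
    print(n,withdepth(c,[uv],[d[uv[1],uv[0]]]).round(0))
E
```

```text
mat [[ 456. -130.    3.]]
table [[349.  12.   6.]]
dish [[722. 116.  17.]]
gauze [[740. -42.  21.]]
canister [[742. 248.  83.]]
machine [[653. 463. 107.]]
bottle [[740. 342. 162.]]
basket [[ 761. -360.   37.]][ WARN:0@0.470] global loadsave.cpp:1063 imwrite_ Unsupported depth image for selected encoder is fallbacked to CV_8U.
```

View pics/rack0.png

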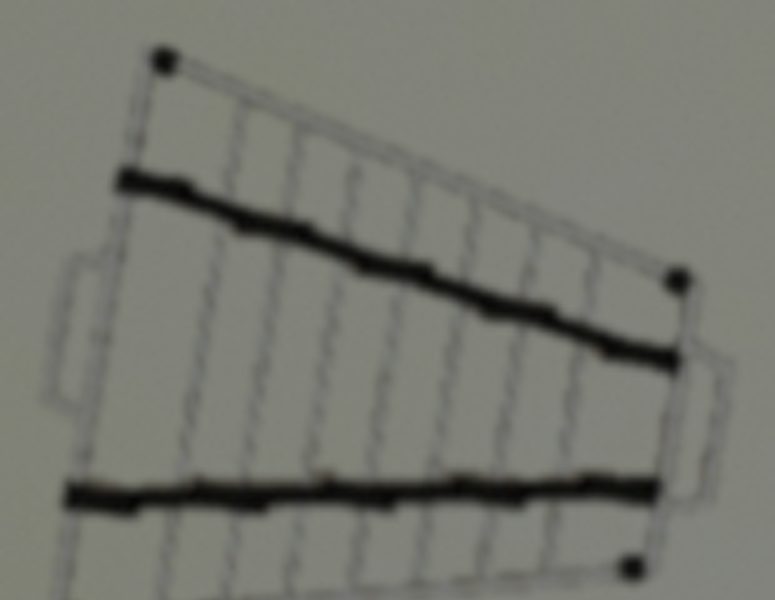

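View pics/mat0.png

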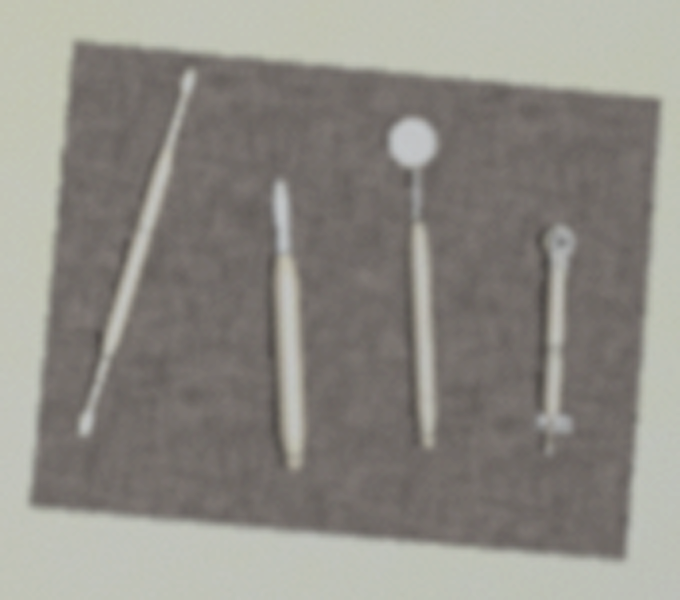

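View pics/wrist0.png

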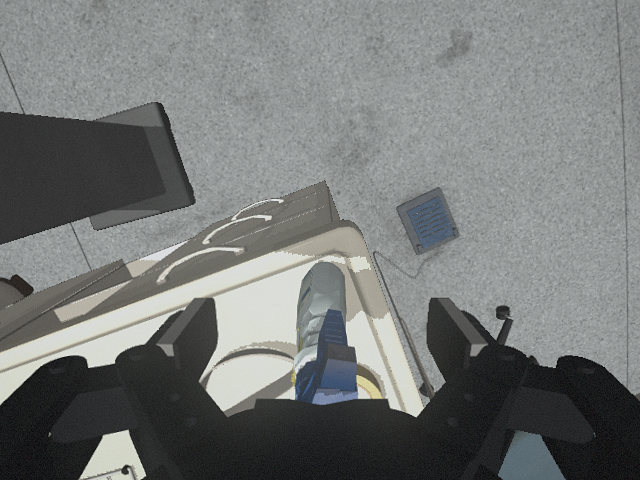

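Run:
```python
from h import *
from cell import get_calibration
c=get_calibration('wrist');f=np.load('wrist0.npz');d=f['d']
for uv in [(320,280),(335,340),(345,360),(310,390),(320,320),(340,390),(250,370),(370,390)]:
    print('w',uv,withdepth(c,[uv],[d[uv[1],uv[0]]]).round(0))
c=get_calibration('side');f=np.load('side0.npz');d=f['d']
for uv in [(62,138),(62,145),(75,180),(80,215),(290,160),(230,165),(310,195)]:
    print('s',uv,withdepth(c,[uv],[d[uv[1],uv[0]]]).round(0))
c=get_calibration('top');f=np.load('top0.npz');p,d=f['p'],f['d']
hsv=cv2.cvtColor(p,cv2.COLOR_RGB2HSV)
# instruments on mat: brighter than mat
g=cv2.cvtColor(p,cv2.COLOR_RGB2GRAY)
m=np.zeros_like(g);poly=np.array([(356,220),(497,233),(490,341),(347,328)]);cv2.fillPoly(m,[poly],1)
med=np.median(g[m>0]);print('mat',med)
b=((g>med+18)&(m>0)).astype(np.uint8)
n,l,s,ce=cv2.connectedComponentsWithStats(cv2.morphologyEx(b,cv2.MORPH_CLOSE,np.ones((3,3))))
for i in range(1,n):
    if s[i,4]<30: continue
    v,u=np.nonzero(l==i);P=onplane(c,np.c_[u,v],6)[:,:2]
    rect=cv2.minAreaRect(P.astype(np.float32))
    L=max(rect[1]);w=min(rect[1]);box=cv2.boxPoints(rect)
    e=sorted([(np.linalg.norm(box[0]-box[1]),(box[0]-box[1])),(np.linalg.norm(box[1]-box[2]),(box[1]-box[2]))],key=lambda t:t[0])[1][1]
    print(s[i,4],'mid',np.round(rect[0],1),'L',round(L,1),'w',round(w,1),'ang',round(np.degrees(np.arctan2(e[1],e[0])),1))
# rack corners black
b=(g<45).astype(np.uint8); b[:, :160]=0;b[:,300:]=0;b[:205]=0;b[335:]=0
n,l,s,ce=cv2.connectedComponentsWithStats(b)
for i in range(1,n):
    if s[i,4]>=6: print('blk',s[i],ce[i].round(1),onplane(c,[ce[i]],28)[0].round(1), d[int(ce[i][1]),int(ce[i][0])])
```

```text
w (320, 280) [[215. 612.  51.]]
w (335, 340) [[205. 625. 183.]]
w (345, 360) [[190. 632. 229.]]
w (310, 390) [[206. 611. 223.]]
w (320, 320) [[225. 610. 113.]]
w (340, 390) [[203. 626. 232.]]
w (250, 370) [[326. 496.   2.]]
w (370, 390) [[373. 632.  23.]]
s (62, 138) [[227. 597. 224.]]
s (62, 145) [[225. 599. 207.]]
s (75, 180) [[240. 596. 115.]]
s (80, 215) [[236. 585.  24.]]
s (290, 160) [[736. 341. 155.]]
s (230, 165) [[665. 577. 108.]]
s (310, 195) [[740. 248.  81.]]
mat 73.0
329 mid [549.3 -74.3] L 169.9 w 7.8 ang 163.2
132 mid [ 599.7 -197.4] L 21.9 w 21.7 ang 135.3
362 mid [ 517.8 -141.9] L 127.0 w 10.1 ang -177.2
248 mid [ 521.7 -202.6] L 116.5 w 8.0 ang -177.6
224 mid [ 516.6 -262.7] L 91.7 w 14.7 ang 178.5
blk [186 215   4   4  13] [187.4 216.6] [635.3 248.7  28. ] 994.70306
blk [179 239 112  40 375] [233.9 258.5] [562.2 164.5  28. ] 966.5043
blk [289 259   3   4  10] [290.  260.8] [559.2  66.   28. ] 988.1919
blk [168 300 119   8 427] [225.5 303.3] [483.8 177.7  28. ] 957.13464
blk [280 317   3   3   9] [281. 318.] [459.5  80.4  28. ] 982.1092
blk [167 327   4   4  14] [168.7 328.5] [438.4 277.1  28. ] 976.57837
```

arm_command --rot '[[0,0,0],[0,0,0],[0,0,0],[0,0,0]]' --slide '[[0,0,35],[0,0,35],[0,0,35],[0,0,30]]' --gripper '[85,85,85,85]'

```text
clock: 0.48
eef_pos: [157.9, 621.7, 322.7]
tool_rot: [3.141, 0.025, 1.322]
force: [1.0, 2.0, 0.4]
width: 84.8
```

arm_command --rot '[[0,0,0],[0,0,0],[0,0,0],[0,0,0],[0,0,0]]' --slide '[[30,-28,0],[30,-28,0],[30,-28,0],[30,-28,0],[30,-28,0]]' --gripper '[60,60,60,60,60]'

```text
clock: 0.9
eef_pos: [300.2, 488.9, 330.0]
tool_rot: [-3.135, 0.006, 1.345]
force: [0.6, 0.8, -0.9]
width: 59.9
```

arm_command --rot '[[0,0,0],[0,0,0],[0,0,0],[0,0,0],[0,0,0]]' --slide '[[30,-28,0],[30,-28,0],[30,-28,0],[30,-28,0],[30,-28,0]]' --gripper '[60,60,60,60,60]'

```text
clock: 1.32
eef_pos: [450.8, 344.2, 329.8]
tool_rot: [-3.134, 0.007, 1.346]
force: [0.0, 0.7, 0.0]
width: 59.9
```

arm_command --rot '[[0,0,0],[0,0,0],[0,0,0],[0,0,0],[0,0,0]]' --slide '[[0,-38,-15],[0,-38,-15],[0,-38,-15],[0,-38,-15],[0,-25,-10]]' --gripper '[60,60,60,60,60]'

```text
clock: 1.73
eef_pos: [458.6, 159.4, 259.4]
tool_rot: [3.141, 0.004, 1.338]
force: [-0.3, -0.5, 0.5]
width: 60.1
```

Run:
```python
from cell import telemetry,get_image,get_calibration
import cv2,numpy as np
s=telemetry.read_state();print(s['eef_pos'],s['tool_rot'],s['qd'].round(3))
c=get_calibration('wrist');print(c)
p,d=get_image('wrist');cv2.imwrite("pics/w1.png",p[:,:,::-1]);np.savez("w1.npz",p=p,d=d,xyz=c['xyz'],att=c['attitude'])
```

```text
[458.58906068 159.37772649 259.38360876] [3.14068877 0.00385721 1.33759944] [ 0.5   -0.036  0.067  0.45  -0.056 -0.431  0.619]
{'fx': 353.47187630789796, 'fy': 353.47187630789796, 'cx': 321.5525503790049, 'cy': 243.3666781256449, 'D': array([-0.03834847,  0.        ,  0.        ,  0.        ,  0.        ]), 'xyz': array([392.02933313, 174.86955607, 438.37461836]), 'attitude': array([-0.26950323,  0.00479883,  1.33786304])}
```

View pics/w1.png

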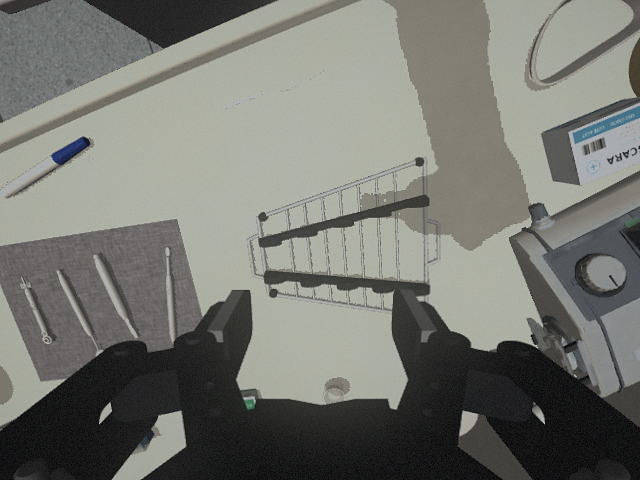

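arm_command --rot '[[0,0,0],[0,0,0],[0,0,0],[0,0,0]]' --slide '[[-30,0,0],[-25,0,0],[0,0,0],[0,0,0]]' --gripper '[60,60,60,60]'

```text
clock: 2.12
eef_pos: [399.9, 148.1, 256.2]
tool_rot: [-3.138, 0.013, 1.321]
force: [0.3, -0.2, -0.1]
width: 60.0
```

```bash
cat > snap.py <<'E'
import sys
from cell import telemetry,get_image,get_calibration
import cv2,numpy as np
n,cam=sys.argv[1],sys.argv[2]
s=telemetry.read_state();print(s['eef_pos'].round(1),s['tool_rot'].round(3),s['qd'].round(3),s['qpos'].round(2))
c=get_calibration(cam)
p,d=get_image(cam);cv2.imwrite(f"pics/{n}.png",p[:,:,::-1]);np.savez(f"{n}.npz",p=p,d=d,c=np.array(c,dtype=object))
E
python3 snap.py w2 wrist
```

```text
[399.9 148.1 256.2] [-3.138  0.013  1.321] [-0.015 -0.027 -0.01   0.043 -0.01   0.015 -0.011] [-0.57  0.24  0.18  2.01 -0.04  0.91  0.95]
```

View pics/w2.png

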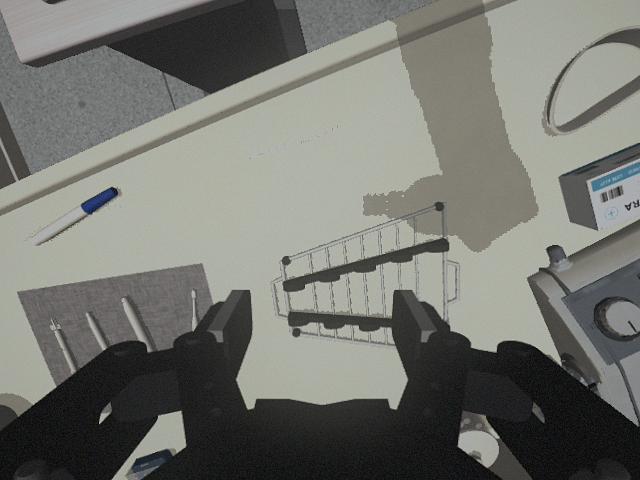

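Run:
```python
from h import *
from cell import get_calibration
ct=get_calibration('top')
f=np.load('w1.npz');cw=get_calibration('wrist');cw['xyz']=f['xyz'];cw['attitude']=f['att'];p=f['p'];d=f['d']
g=cv2.cvtColor(p,cv2.COLOR_RGB2GRAY)
def cap(u,v):
    w=g[v-8:v+9,u-8:u+9];m=w<50;y,x=np.nonzero(m);return np.array([u-8+x.mean(),v-8+y.mean()])
W={'W2':cap(420,161),'N2':cap(262,217),'N1':cap(273,293)}
T={'W2':(168.7,328.5),'N2':(281,318),'N1':(290,260.8),'W1':(187.4,216.6)}
for k in W:
    d1=ray(ct,[T[k]])[0];d2=ray(cw,[W[k]])[0];o1,o2=ct['xyz'],cw['xyz']
    A=np.c_[d1,-d2];t=np.linalg.lstsq(A,o2-o1,rcond=None)[0]
    a,b=o1+d1*t[0],o2+d2*t[1];print(k,W[k].round(1),a.round(1),b.round(1),'wdepth',withdepth(cw,[W[k]],[d[int(W[k][1]),int(W[k][0])]])[0].round(1))
# rails depth
b=(g<60).astype(np.uint8)
for (u0,u1,v0,v1,n) in [(262,428,195,248,'-x rail'),(265,392,268,292,'+x rail')]:
    v,u=np.nonzero(b[v0:v1,u0:u1]);u=u+u0;v=v+v0
    P=withdepth(cw,np.c_[u,v],d[v,u]);print(n,np.percentile(P[:,2],[5,25,50,75,95]).round(1),P.min(0).round(1),P.max(0).round(1))
z=withdepth(cw,[(330,330),(330,120)],[d[330,330],d[120,330]]);print('table',z.round(1))
cv2.imwrite('pics/w1z.png',cv2.resize(p[150:310,240:450,::-1],(788,600),interpolation=cv2.INTER_CUBIC))
```

```text
** On entry to DLASCL parameter number  4 had an illegal value
 ** On entry to DLASCL parameter number  4 had an illegal value
 ** On entry to DLASCL parameter number  4 had an illegal value
 ** On entry to DLASCL parameter number  4 had an illegal value
 ** On entry to DLASCL parameter number  5 had an illegal value
 ** On entry to DLASCL parameter number  4 had an illegal value<stdin>:7: RuntimeWarning: Mean of empty slice.
  ret = ret.dtype.type(ret / rcount)
Traceback (most recent call last):
numpy.linalg.LinAlgError: SVD did not converge in Linear Least Squares
```

Threshold too low for the lit wrist picture; loosening it.

Run:
```python
from h import *
from cell import get_calibration
ct=get_calibration('top')
f=np.load('w1.npz');cw=get_calibration('wrist');cw['xyz']=f['xyz'];cw['attitude']=f['att'];p=f['p'];d=f['d']
g=cv2.cvtColor(p,cv2.COLOR_RGB2GRAY)
def cap(u,v):
    w=g[v-8:v+9,u-8:u+9];m=w<w.min()+30;y,x=np.nonzero(m);print(w.min(),m.sum());return np.array([u-8+x.mean(),v-8+y.mean()])
W={'W2':cap(420,161),'N2':cap(262,217),'N1':cap(273,293)}
T={'W2':(168.7,328.5),'N2':(281,318),'N1':(290,260.8),'W1':(187.4,216.6)}
for k in W:
    d1=ray(ct,[T[k]])[0];d2=ray(cw,[W[k]])[0];o1,o2=ct['xyz'],cw['xyz']
    A=np.c_[d1,-d2];t=np.linalg.lstsq(A,o2-o1,rcond=None)[0]
    a,b=o1+d1*t[0],o2+d2*t[1];print(k,W[k].round(1),a.round(1),b.round(1),'wdepth',withdepth(cw,[W[k]],[d[int(W[k][1]),int(W[k][0])]])[0].round(1))
b=(g<85).astype(np.uint8)
for (u0,u1,v0,v1,n) in [(262,428,195,248,'-x rail'),(265,392,268,292,'+x rail')]:
    v,u=np.nonzero(b[v0:v1,u0:u1]);u=u+u0;v=v+v0
    P=withdepth(cw,np.c_[u,v],d[v,u]);P=P[d[v,u]>0];print(n,len(P),np.percentile(P[:,2],[5,25,50,75,95]).round(1))
z=withdepth(cw,[(330,330),(330,120)],[d[330,330],d[120,330]]);print('table',z.round(1))
cv2.imwrite('pics/w1z.png',cv2.resize(p[150:310,240:450,::-1],(788,600),interpolation=cv2.INTER_CUBIC))
```

```text
56 59
61 55
51 52
W2 [419.1 161.4] [436.  284.3   2.4] [435.9 283.3   2.2] wdepth [435.3 281.8   8.4]
N2 [262.3 216.7] [458.   82.1   6.2] [457.2  81.4   6.2] wdepth [456.6  82.3  10. ]
N1 [273.1 292.5] [560.   67.5   4. ] [559.4  66.9   3.9] wdepth [558.   67.8   7.6]
-x rail 1644 [ 9.6 19.3 25.4 30.9 32.4]
+x rail 1395 [ 9.1 18.1 22.  30.5 32.4]
table [[6.326e+02 1.276e+02 7.000e-01]
 [3.649e+02 1.894e+02 6.000e-01]]
```

View pics/w1z.png

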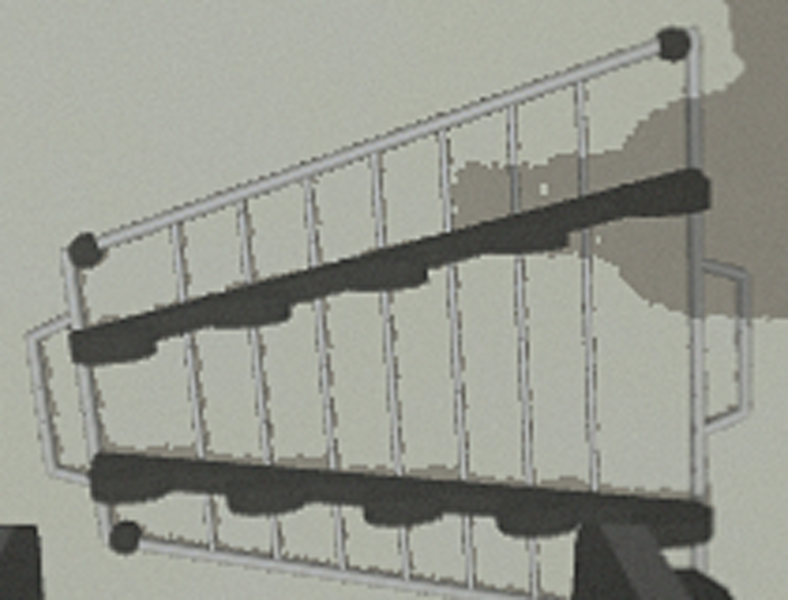

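Run:
```python
from h import *
from cell import get_calibration
ct=get_calibration('top')
T=dict(W1=(187.4,216.6),W2=(168.7,328.5),N1=(290,260.8),N2=(281,318))
P={k:onplane(ct,[v],7)[0,:2] for k,v in T.items()};print({k:v.round(1) for k,v in P.items()})
f=np.load('w1.npz');cw=get_calibration('wrist');cw['xyz']=f['xyz'];cw['attitude']=f['att'];p=f['p'];d=f['d']
wm=(P['W1']+P['W2'])/2;nm=(P['N1']+P['N2'])/2;ax=(wm-nm);print('len',np.linalg.norm(ax),np.linalg.norm(P['W1']-P['W2']),np.linalg.norm(P['N1']-P['N2']))
ey=ax/np.linalg.norm(ax);ex=np.array([ey[1],-ey[0]]);ctr=(wm+nm)/2
print('yaw',np.degrees(np.arctan2(ex[1],ex[0])),'ctr',ctr, 'perp check', np.degrees(np.arctan2(*(P['W1']-P['W2'])[::-1])),np.degrees(np.arctan2(*(P['N1']-P['N2'])[::-1])))
g=cv2.cvtColor(p,cv2.COLOR_RGB2GRAY);b=(g<85)
b[:195]=0;b[295:]=0;b[:,:255]=0;b[:,432:]=0;b[265:,392:]=0
v,u=np.nonzero(b&(d>0));Q=withdepth(cw,np.c_[u,v],d[v,u])
q=Q[:,:2]-ctr;rx=q@ex;ry=q@ey
top=Q[:,2]>30.5
for sgn in (-1,1):
    m=top&(np.sign(rx)==sgn);h,e=np.histogram(ry[m],bins=np.arange(-108,112,4))
    print(sgn,[(int(a),int(k)) for a,k in zip(e,h) if k])
    A=np.c_[np.ones(m.sum()),ry[m]];print('rx=a+b*ry',np.linalg.lstsq(A,rx[m],rcond=None)[0])
    # connected runs of crest
    ys=np.sort(ry[m]);sp=np.split(ys,np.where(np.diff(ys)>5)[0]+1);print([(round(s[0],1),round(s[-1],1),len(s)) for s in sp])
```

```text
{'W1': array([637.6, 253.9]), 'W2': array([436.5, 283. ]), 'N1': array([559.9,  67.3]), 'N2': array([458.1,  82. ])}
len 195.83855127537413 203.2624616705165 102.86273012623548
yaw -8.243266480160761 ctr [523.00433765 171.55443459] perp check -8.22145168696467 -8.215916025351584
-1 [(-104, 3), (-100, 19), (-96, 21), (-92, 22), (-88, 24), (-84, 17), (-56, 16), (-52, 23), (-48, 21), (-44, 22), (-40, 19), (-12, 15), (-8, 21), (-4, 27), (0, 22), (4, 18), (8, 5), (32, 3), (36, 21), (40, 30), (44, 21), (48, 25), (52, 10), (76, 4), (80, 22), (84, 22), (88, 27), (92, 20), (96, 13), (100, 1)]
rx=a+b*ry [-41.05138742  -0.17578439]
[(np.float64(-100.7), np.float64(-80.1), 106), (np.float64(-55.5), np.float64(-36.2), 101), (np.float64(-10.8), np.float64(9.6), 108), (np.float64(34.6), np.float64(55.5), 110), (np.float64(79.0), np.float64(100.2), 109)]
1 [(-104, 1), (-100, 20), (-96, 19), (-92, 19), (-88, 19), (-84, 13), (-56, 12), (-52, 21), (-48, 21), (-44, 24), (-40, 19), (-36, 3), (-12, 9), (-8, 18), (-4, 18), (0, 21), (4, 19), (8, 2), (32, 6), (36, 15), (40, 20), (44, 20), (48, 16), (52, 6)]
rx=a+b*ry [38.97340031  0.17567452]
[(np.float64(-100.5), np.float64(-80.9), 91), (np.float64(-55.2), np.float64(-34.9), 100), (np.float64(-10.8), np.float64(8.8), 87), (np.float64(33.4), np.float64(53.4), 83)]
```

arm_command --rot '[[0,0,0],[0,0,0],[0,0,0],[0,0,0],[0,0,0]]' --slide '[[8,-40,0],[8,-40,0],[8,-40,0],[8,-40,0],[8,-40,0]]' --gripper '[84,84,84,84,84]'

```text
clock: 2.58
eef_pos: [445.1, -45.5, 257.3]
tool_rot: [3.141, 0.006, 1.349]
force: [0.4, 0.7, 0.0]
width: 84.0
```

arm_command --rot '[[0,0,0],[0,0,0],[0,0,0],[0,0,0]]' --slide '[[0,-40,0],[0,-40,0],[0,-20,0],[0,0,0]]' --gripper '[84,84,84,84]'

```text
clock: 2.92
eef_pos: [450.4, -161.0, 258.4]
tool_rot: [3.133, 0.013, 1.339]
force: [-0.3, 0.2, 0.3]
width: 84.1
```

```bash
python3 snap.py w3 wrist
```

```text
[ 450.4 -161.   258.4] [3.133 0.013 1.339] [ 0.023  0.014 -0.02  -0.021 -0.007  0.005 -0.019] [ 0.03  0.31  0.32  1.91 -0.11  0.93  1.74]
```

View pics/w3.png

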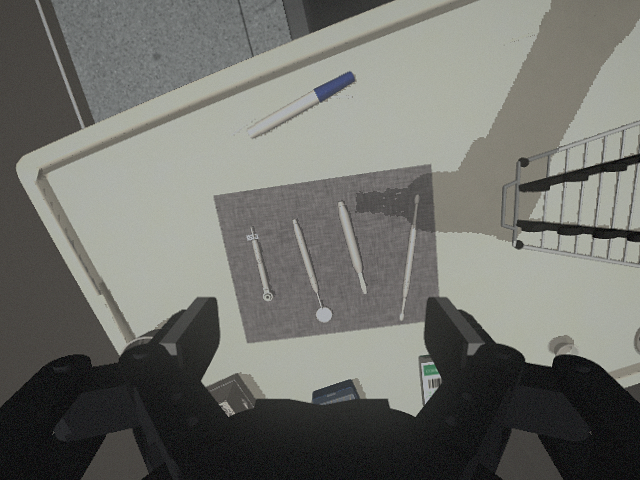

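Run:
```python
from h import *
f=np.load('w3.npz',allow_pickle=True);c=f['c'].item();p=f['p'];d=f['d']
g=cv2.cvtColor(p,cv2.COLOR_RGB2GRAY).astype(float)
bg=cv2.medianBlur(g.astype(np.uint8),35).astype(float)
for n,box,ch in [('ratchet',(240,285,222,305),8.4),('mirror',(286,340,212,328),8),('elevator',(333,372,195,300),12),('curette',(396,424,188,324),8)]:
    u0,u1,v0,v1=box
    b=(g[v0:v1,u0:u1]>bg[v0:v1,u0:u1]+22).astype(np.uint8)
    b=cv2.morphologyEx(b,cv2.MORPH_CLOSE,np.ones((5,5)))
    k,l,s,_=cv2.connectedComponentsWithStats(b);i=1+s[1:,4].argmax()
    v,u=np.nonzero(l==i);u=u+u0;v=v+v0
    P=onplane(c,np.c_[u,v],2+ch/2)[:,:2]
    m=P.mean(0);_,_,V=np.linalg.svd(P-m);e=V[0]*np.sign(V[0][0]);t=(P-m)@e;w=(P-m)@np.array([-e[1],e[0]])
    ends=[];
    hist=[(round(a),round(np.ptp(w[(t>=a)&(t<a+10)]),1),round(w[(t>=a)&(t<a+10)].mean(),1)) for a in np.arange(t.min(),t.max(),10)]
    mid=m+e*(t.min()+t.max())/2
    hm=abs(t-(t.min()+t.max())/2)<12
    print(n,len(P),'mid',mid.round(1),'L',round(np.ptp(t),1),'ang',round(np.degrees(np.arctan2(e[1],e[0])),2),'wmid',w[hm].mean().round(1))
    A=np.polyfit(t[abs(t-(t.min()+t.max())/2)<20],w[abs(t-(t.min()+t.max())/2)<20],1);print('  local dang',np.degrees(A[0]).round(2),'ends',(m+e*t.min()).round(1),(m+e*t.max()).round(1));print('  ',hist)
```

```text
ratchet 409 mid [ 510.9 -262.7] L 101.8 ang -2.43 wmid 0.4
  local dang 0.08 ends [ 460.1 -260.5] [ 561.8 -264.8]
   [(-52, np.float64(12.8), np.float64(-0.2)), (-42, np.float64(15.0), np.float64(-0.4)), (-32, np.float64(6.3), np.float64(0.5)), (-22, np.float64(6.0), np.float64(0.1)), (-12, np.float64(5.7), np.float64(0.4)), (-2, np.float64(6.1), np.float64(0.4)), (8, np.float64(5.8), np.float64(0.4)), (18, np.float64(5.5), np.float64(0.1)), (28, np.float64(7.9), np.float64(-0.4)), (38, np.float64(12.8), np.float64(-0.2)), (48, np.float64(8.2), np.float64(0.0))]
mirror 608 mid [ 536.1 -201.3] L 147.1 ang 3.0 wmid -0.2
  local dang -0.51 ends [ 462.6 -205.2] [ 609.6 -197.5]
   [(-80, np.float64(4.4), np.float64(0.5)), (-70, np.float64(6.8), np.float64(0.2)), (-60, np.float64(6.8), np.float64(0.1)), (-50, np.float64(7.0), np.float64(-0.1)), (-40, np.float64(6.6), np.float64(-0.2)), (-30, np.float64(7.0), np.float64(-0.1)), (-20, np.float64(7.1), np.float64(-0.1)), (-10, np.float64(6.7), np.float64(-0.2)), (0, np.float64(7.0), np.float64(-0.4)), (10, np.float64(6.7), np.float64(-0.3)), 
[... 964 characters left out ...]

   [(-83, np.float64(4.3), np.float64(-0.5)), (-73, np.float64(2.6), np.float64(-0.3)), (-63, np.float64(2.8), np.float64(-0.0)), (-53, np.float64(3.4), np.float64(-0.2)), (-43, np.float64(6.4), np.float64(-0.2)), (-33, np.float64(7.1), np.float64(0.3)), (-23, np.float64(7.0), np.float64(0.3)), (-13, np.float64(7.2), np.float64(0.2)), (-3, np.float64(7.0), np.float64(0.2)), (7, np.float64(7.1), np.float64(0.2)), (17, np.float64(7.1), np.float64(0.0)), (27, np.float64(7.2), np.float64(0.1)), (37, np.float64(6.9), np.float64(0.0)), (47, np.float64(4.1), np.float64(-0.2)), (57, np.float64(2.8), np.float64(-0.1)), (67, np.float64(2.9), np.float64(-0.3)), (77, np.float64(4.6), np.float64(-0.5))]
```

arm_command --rot '[[0,0,-1.6],[0,0,-1.6],[0,0,0],[0,0,0],[0,0,0]]' --slide '[[20,18,-36],[20,18,-36],[20,18,-36],[20,18,-36],[19,16,-36]]' --gripper '[40,40,40,40,40]'

```text
clock: 3.38
eef_pos: [552.2, -74.2, 93.1]
tool_rot: [3.113, 0.007, 1.277]
force: [0.1, 0.1, 0.6]
width: 39.6
```

arm_command --rot '[[0,0,0],[0,0,0]]' --slide '[[0,0,0],[0,0,0]]' --gripper '[40,40]'

```text
clock: 3.55
eef_pos: [551.6, -63.8, 84.3]
tool_rot: [3.125, 0.006, 1.289]
force: [-0.6, -0.7, 0.1]
width: 40.0
```

arm_command --rot '[[0.3,0.4,-0.3],[0.3,0.4,0],[0,0,0],[0,0,0]]' --slide '[[-1,-5,-25],[-1,-4,-22],[0,0,0],[0,0,0]]' --gripper '[40,40,40,40]'

```text
clock: 3.88
eef_pos: [552.1, -68.2, 39.5]
tool_rot: [3.138, -0.004, 1.291]
force: [0.5, 0.2, 0.4]
width: 39.9
```

arm_command --rot '[[0,0,-0.5],[0,0,0],[0,0,0],[0,0,0]]' --slide '[[-3,-6,-15],[0,0,-10],[0,0,0],[0,0,0]]' --gripper '[40,40,40,40]'

```text
clock: 4.22
eef_pos: [553.1, -73.7, 20.8]
tool_rot: [3.128, -0.007, 1.282]
force: [0.8, -0.5, 0.6]
width: 40.1
```

arm_command --rot '[[0.2,0.6,0],[0,0,0],[0,0,0],[0,0,0]]' --slide '[[-4,0,-8],[-1,0,-6],[0,0,0],[0,0,0]]' --gripper '[40,40,40,40]'

```text
clock: 4.55
eef_pos: [550.0, -72.8, 8.8]
tool_rot: [3.135, -0.009, 1.284]
force: [0.2, -0.1, 0.5]
width: 40.0
```

arm_command --rot '[[0,0,0],[0,0,0],[0,0,0],[0,0,0],[0,0,0]]' --slide '[[-1,-1,-5],[0,0,0],[0,0,0],[0,0,0],[0,0,0]]' --gripper '[40,30,20,5,5]'

```text
clock: 4.97
eef_pos: [548.9, -73.8, 3.3]
tool_rot: [3.136, -0.009, 1.284]
force: [0.7, 0.1, 0.5]
width: 4.8
```

```bash
python3 snap.py w4 wrist
```

```text
[548.9 -73.8   3.3] [ 3.136 -0.009  1.284] [ 0.001  0.002  0.001  0.    -0.001  0.001  0.   ] [-0.01  0.78  0.16  1.94 -0.28  0.44  1.64]
```

View pics/w4.png

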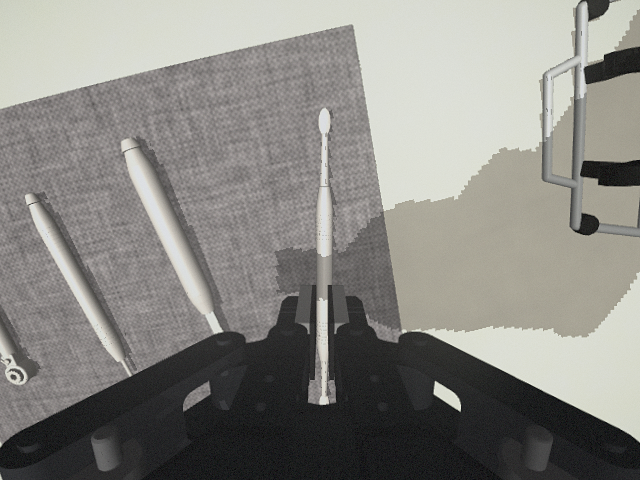

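arm_command --rot '[[0,0,0],[0,0,0],[0,0,0]]' --slide '[[0,0,0],[0,0,0],[0,0,0]]' --gripper '[0,0,0]'

```text
clock: 5.27
eef_pos: [549.1, -73.8, 3.5]
tool_rot: [3.135, -0.009, 1.284]
force: [-0.5, -0.0, -0.7]
width: 0.1
```

```bash
python3 snap.py w5 wrist; python3 snap.py s5 side;python3 - <<'E'
import cv2
p=cv2.imread('pics/w5.png')[200:420,220:430];q=cv2.imread('pics/s5.png')[200:400,200:440]
cv2.imwrite('pics/w5z.png',cv2.resize(p,(572,600),interpolation=cv2.INTER_CUBIC));cv2.imwrite('pics/s5z.png',cv2.resize(q,(720,600),interpolation=cv2.INTER_CUBIC))
E
```

```text
[549.1 -73.8   3.5] [ 3.135 -0.009  1.284] [-0.    -0.002 -0.     0.    -0.002 -0.001 -0.   ] [-0.01  0.78  0.16  1.94 -0.28  0.44  1.64]
[549.2 -73.8   3.5] [ 3.135 -0.009  1.284] [ 0.     0.001  0.     0.    -0.002 -0.     0.003] [-0.01  0.78  0.16  1.94 -0.28  0.44  1.64]
```

View pics/w5z.png

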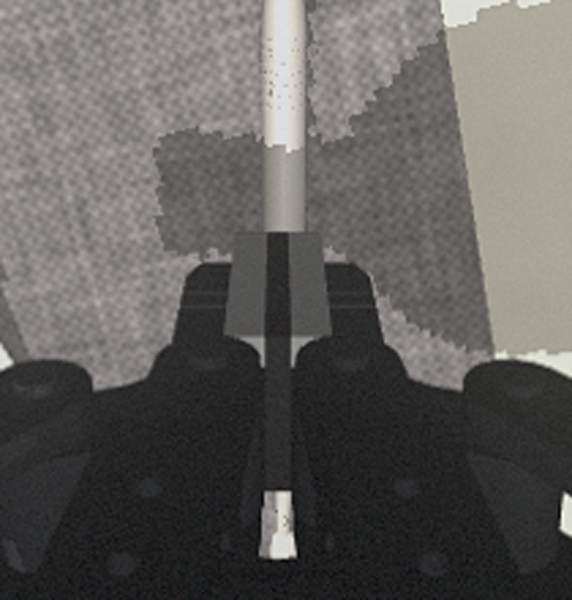

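View pics/s5z.png

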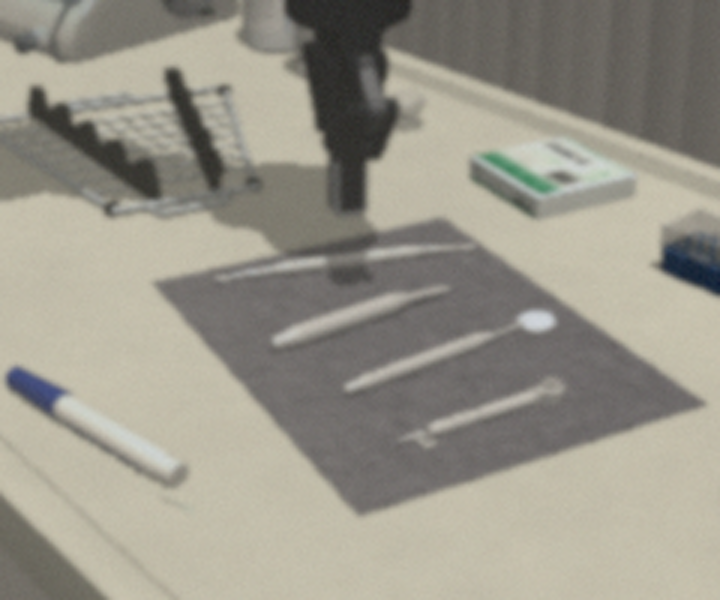

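Run:
```python
from h import *
for n,uvs in [('w5',[(322,250),(323,275),(310,290),(332,290),(312,320),(335,320),(250,250),(322,270),(325,388)]),('s5',[(310,265),(316,265),(318,268),(318,262),(318,255),(340,283),(300,290),(312,230)])]:
    f=np.load(n+'.npz',allow_pickle=True);c=f['c'].item();d=f['d'];print(n,c['xyz'],c['attitude'])
    for uv in uvs: print(uv,withdepth(c,[uv],[d[uv[1],uv[0]]])[0].round(1))
```

```text
w5 [481.93982251 -56.75122962 182.09988572] [-0.27525639 -0.00807337  1.28411321]
(322, 250) [532.4 -69.9  10.1]
(323, 275) [545.7 -73.3   9.6]
(310, 290) [536.1 -76.5  48.5]
(332, 290) [538.3 -67.8  49.3]
(312, 320) [535.5 -75.   75.8]
(335, 320) [537.8 -67.6  75.7]
(250, 250) [ 523.8 -107.2    2.2]
(322, 270) [542.8 -73.    9.8]
(325, 388) [615.  -92.4   6.8]
s5 [  99.21722032 -768.32761425  412.66901786] [ 1.19387228 -0.00317827 -0.57415585]
(310, 265) [537.  -73.5  53.3]
(316, 265) [546.4 -79.3  53.2]
(318, 268) [545.6 -87.2  50.3]
(318, 262) [544.2 -89.3  63.4]
(318, 255) [545.4 -87.2  76.1]
(340, 283) [594.8 -89.    7.9]
(300, 290) [519.  -66.9   4.1]
(312, 230) [530.1 -91.1 128.1]
```

Run:
```python
from h import *
f=np.load('w5.npz',allow_pickle=True);c=f['c'].item();d=f['d']
for u in (308,314,332,338):
    for v in range(280,296,2): print(u,v,withdepth(c,[(u,v)],[d[v,u]])[0].round(1))
f=np.load('s5.npz',allow_pickle=True);c=f['c'].item();d=f['d']
for v in range(264,280,1): print(v,withdepth(c,[(318,v)],[d[v,318]])[0].round(1),withdepth(c,[(312,v)],[d[v,312]])[0].round(1))
f=np.load('w3.npz',allow_pickle=True);c=f['c'].item();d=f['d']
m=withdepth(c,np.array([(200+3*i,300) for i in range(6)]),[d[300,200+3*i] for i in range(6)]);print('open84, tcp z258',m.round(1)); print(withdepth(c,np.array([(435,300),(438,300)]),[d[300,435],d[300,438]]).round(1))
```

```text
308 280 [548.9 -82.7   2.2]
308 282 [549.7 -82.9   3.1]
308 284 [551.3 -83.4   1.6]
308 286 [535.7 -77.3  44.6]
308 288 [535.2 -77.1  47.9]
308 290 [535.4 -77.1  49.5]
308 292 [535.6 -77.1  51.1]
308 294 [535.5 -77.   53.4]
314 280 [550.2 -79.7   1.2]
314 282 [ 5.517e+02 -8.010e+01  2.000e-01]
314 284 [552.3 -80.3   1.5]
314 286 [535.9 -74.8  45.7]
314 288 [536.4 -74.9  46.8]
314 290 [535.8 -74.7  50.3]
314 292 [535.7 -74.6  52.7]
314 294 [535.6 -74.6  54.7]
332 280 [552.6 -70.1   2.3]
332 282 [553.4 -70.4   3.1]
332 284 [555.  -70.8   1.8]
332 286 [538.2 -67.7  45.3]
332 288 [538.6 -67.8  46.5]
332 290 [538.3 -67.8  49.3]
332 292 [538.1 -67.9  51.7]
332 294 [538.3 -68.   53.2]
338 280 [553.8 -67.    1.5]
338 282 [554.8 -67.3   2. ]
338 284 [555.7 -67.6   2.4]
338 286 [557.3 -68.    1.2]
338 288 [557.7 -68.2   3. ]
338 290 [559.5 -68.6   1.7]
338 292 [538.9 -65.6  51.4]
338 294 [538.8 -65.7  53.7]
264 [543.8 -89.9  59.7] [537.3 -79.8  57.5]
265 [547.8 -83.8  54.5] [538.2 -78.4  54.8]
266 [545.4 -87.4  54.5] [537.8 -79.1  53.2]
267 [544.9 -88.2  52.9] [539.1 -77.   50.1]
268 [545.6 -87.2  50.3] [538.4 -78.1  48.6]
269 [546.9 -85.3  47.3] [538.1 -78.6  46.9]
270 [549.3 -81.7  43.4] [539.6 -76.2  43.6]
271 [549.8 -80.9  40.9] [538.4 -78.1  42.6]
272 [595.2 -11.6   1.2] [583.1  -7.8   2.7]
273 [590.8 -18.4   2.7] [581.4 -10.5   2. ]
274 [589.6 -20.2   1.5] [579.3 -13.9   1.5]
275 [586.  -25.7   2.3] [576.7 -17.9   1.5]
276 [584.3 -28.4   1.5] [574.2 -21.9   1.5]
277 [580.2 -34.6   2.8] [ 5.731e+02 -2.360e+01  2.000e-01]
278 [576.7 -40.    3.7] [569.1 -29.9   1.6]
279 [576.  -41.1   2.1] [565.9 -34.9   2.2]
open84, tcp z258 [[ 427.7 -203.5  314.8]
 [ 428.1 -202.6  314.4]
 [ 428.4 -201.5  314.3]
 [ 428.1 -199.8  315.6]
 [ 428.9 -199.2  314.4]
 [ 430.8 -200.1  309.9]]
[[ 448.2 -116.5  313.6]
 [ 448.8 -115.3  312.9]]
```

arm_command --rot '[[0,0.3,0],[0,0.3,0],[0,0,0],[0,0,0],[0,0,0]]' --slide '[[0,0,0],[0,0,0],[0,0,-12],[0,0,-12],[0,0,0]]' --gripper '[35,35,35,35,35]'

```text
clock: 5.78
eef_pos: [550.0, -73.7, -22.1]
tool_rot: [-3.139, -0.006, 1.284]
force: [-0.6, 0.3, -0.5]
width: 35.2
```

arm_command --rot '[[0,0,0],[0,0,0],[0,0,0]]' --slide '[[0,0,-6],[0,0,0],[0,0,0]]' --gripper '[35,35,35]'

```text
clock: 6.03
eef_pos: [548.5, -73.6, -30.9]
tool_rot: [-3.135, -0.005, 1.284]
force: [0.8, 0.4, 0.1]
width: 34.8
```

```bash
python3 snap.py w6 wrist; python3 snap.py s6 side;python3 - <<'E'
from h import *
p=cv2.imread('pics/w6.png')[200:420,220:430];q=cv2.imread('pics/s6.png')[200:320,240:380]
cv2.imwrite('pics/w6z.png',np.hstack([cv2.resize(p,(400,420),interpolation=cv2.INTER_CUBIC),cv2.resize(q,(400,420),interpolation=cv2.INTER_CUBIC)]))
f=np.load('s6.npz',allow_pickle=True);c=f['c'].item();d=f['d']
for v in range(276,292,2): print(v,[withdepth(c,[(u,v)],[d[v,u]])[0].round(1) for u in (308,314,320)])
E
```

```text
[548.5 -73.6 -30.9] [-3.135 -0.005  1.284] [ 0.003  0.021 -0.005  0.009  0.    -0.004  0.001] [-0.    0.84  0.14  1.93 -0.29  0.39  1.65]
[548.3 -73.6 -30.9] [-3.135 -0.005  1.284] [-0.002 -0.01   0.    -0.    -0.001  0.005  0.001] [-0.    0.84  0.14  1.93 -0.29  0.39  1.65]
276 [array([544.9, -53.7,  21.3]), array([533. , -93.4,  39.8]), array([ 537.4, -106.3,   43.8])]
278 [array([544.8, -53.9,  17.2]), array([532. , -94.9,  36.7]), array([ 540.8, -101.3,   37. ])]
280 [array([544. , -55.1,  13.7]), array([533.2, -93.1,  31.7]), array([ 541.4, -100.4,   32.5])]
282 [array([545.8, -52.2,   7.8]), array([533.2, -93. ,  27.6]), array([ 541.3, -100.7,   28.6])]
284 [array([547.5, -49.5,   2. ]), array([531.8, -95.2,  24.8]), array([ 539.7, -103.1,   26. ])]
286 [array([534.2, -70.8,  10.1]), array([532.1, -94.9,  20.5]), array([ 540.6, -101.8,   21.1])]
288 [array([533.6, -71.8,   6.4]), array([532. , -95. ,  16.5]), array([ 539.9, -102.9,   17.7])]
290 [array([533.8, -71.4,   2.1]), array([533.6, -92.5,  11. ]), array([543.1, -98.1,  10.8])]
```

View pics/w6z.png

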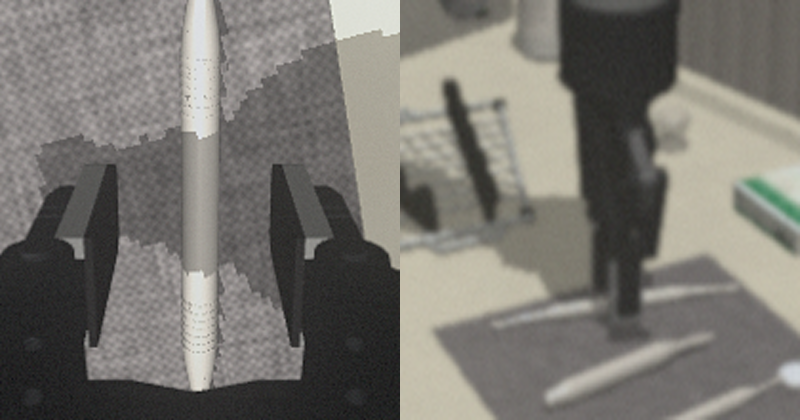

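arm_command --rot '[[0,0,0],[0,0,0],[0,0,0],[0,0,0],[0,0,0]]' --slide '[[0,0,-4],[0,0,0],[0,0,0],[0,0,0],[0,0,0]]' --gripper '[30,20,5,0,0]'

```text
clock: 6.55
eef_pos: [549.6, -74.2, -33.6]
tool_rot: [-3.138, -0.006, 1.284]
force: [-0.0, 0.4, 0.1]
width: 6.7
```

arm_command --rot '[[0,0,0]]' --slide '[[0,0,0]]' --gripper '[0]'

```text
clock: 6.63
eef_pos: [549.7, -74.1, -33.5]
tool_rot: [-3.138, -0.006, 1.284]
force: [-0.2, -0.3, -0.6]
width: 6.4
```

arm_command --rot '[[0,0,0],[0,0,0],[0,0,0],[0,0,0]]' --slide '[[0,0,0],[0,0,0],[0,0,-5],[0,0,0]]' --gripper '[25,25,25,25]'

```text
clock: 6.97
eef_pos: [550.9, -74.1, -33.4]
tool_rot: [-3.141, -0.008, 1.283]
force: [0.2, -0.4, -0.6]
width: 25.0
```

arm_command --rot '[[0,0,0],[0,0,0]]' --slide '[[-1,0,-6],[0,0,0]]' --gripper '[25,25]'

```text
clock: 7.13
eef_pos: [552.9, -74.4, -33.0]
tool_rot: [3.136, -0.01, 1.283]
force: [-0.8, -0.3, 0.3]
width: 25.0
```

```bash
python3 -c "
from cell import telemetry
print(telemetry.read_state())"; python3 snap.py w7 wrist
```

```text
{'clock': 7.1333, 'qpos': array([ 0.00510254,  0.84562225,  0.13161751,  1.93419806, -0.29800957,
        0.373741  ,  1.65351611]), 'qd': array([-0.00235373, -0.05066996,  0.00904897, -0.01440804,  0.00737192,
        0.02620538, -0.00441145]), 'tau': array([ 1.14189719e-01, -5.63119912e+01,  3.10682416e+00, -8.44961464e+00,
       -2.16494239e-02,  1.12717836e-01,  2.13819992e-02]), 'eef_pos': array([552.85912641, -74.35480328, -33.03804343]), 'tool_rot': array([ 3.13611124, -0.01029182,  1.28310255]), 'force': array([-0.8404526, -0.3095471,  0.2699937]), 'torque': array([0.03069968, 0.01485849, 0.00905333]), 'width': 25.035235508232024}
[552.9 -74.4 -33. ] [ 3.136 -0.01   1.283] [-0.002 -0.051  0.009 -0.014  0.007  0.026 -0.004] [ 0.01  0.85  0.13  1.93 -0.3   0.37  1.65]
```

View pics/w7.png

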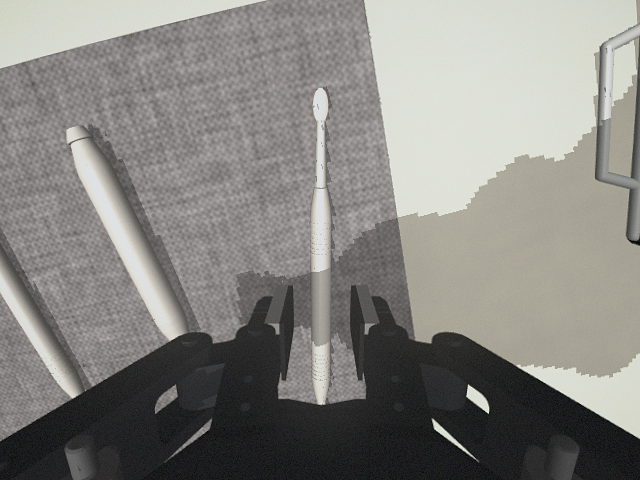

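arm_command --rot '[[0,0,0],[0,0,0],[0,0,0]]' --slide '[[-1,0,-4],[-1,0,-4],[-1,0,-4]]' --gripper '[25,25,25]'

```text
clock: 7.43
eef_pos: [554.0, -74.6, -34.9]
tool_rot: [3.127, -0.014, 1.283]
force: [-6.8, 3.0, 44.3]
width: 24.9
```

arm_command --rot '[[0,0,0],[0,0,0]]' --slide '[[-3,0,6],[0,0,0]]' --gripper '[25,25]'

```text
clock: 7.6
eef_pos: [552.0, -74.6, -26.6]
tool_rot: [3.124, -0.015, 1.283]
force: [0.3, 0.3, 0.5]
width: 24.9
```

```bash
python3 snap.py w8 wrist
python3 - <<'E'
from h import *
for n in ('w7','w8'):
    f=np.load(n+'.npz',allow_pickle=True);c=f['c'].item();d=f['d'];print(c['xyz'])
    for u in (285,290,355,360): print(n,u,[(v,withdepth(c,[(u,v)],[d[v,u]])[0].round(1).tolist()) for v in range(282,300,4)])
    print('mat',withdepth(c,[(200,250)],[d[250,200]]).round(1),[withdepth(c,[(320,v)],[d[v,320]])[0].round(1).tolist() for v in range(200,420,20)])
E
```

```text
[552.  -74.6 -26.6] [ 3.124 -0.015  1.283] [ 0.002  0.016 -0.011 -0.009 -0.005 -0.017  0.001] [ 0.01  0.83  0.13  1.95 -0.3   0.36  1.66]
[485.77736408 -57.49586639 145.65679189]
w7 285 [(282, [537.6, -88.1, 0.7]), (286, [536.5, -87.1, 8.4]), (290, [536.3, -86.5, 13.4]), (294, [536.4, -86.2, 17.4]), (298, [537.0, -86.1, 20.0])]
w7 290 [(282, [537.6, -85.7, 2.3]), (286, [537.2, -85.1, 8.3]), (290, [537.2, -84.7, 12.7]), (294, [537.8, -84.7, 15.5]), (298, [539.1, -85.1, 16.1])]
w7 355 [(282, [546.2, -58.6, 1.3]), (286, [545.1, -59.0, 8.1]), (290, [544.4, -59.4, 13.5]), (294, [544.2, -59.8, 17.6]), (298, [544.6, -60.2, 20.4])]
w7 360 [(282, [546.8, -56.5, 1.4]), (286, [545.6, -57.0, 8.3]), (290, [544.9, -57.5, 13.8]), (294, [545.1, -57.9, 16.9]), (298, [544.9, -58.3, 21.0])]
mat [[ 512.9 -117.9    2.2]] [[505.9, -62.7, 10.0], [513.4, -65.0, 10.2], [521.2, -67.3, 10.2], [529.2, -69.7, 10.1], [537.5, -72.1, 10.2], [546.1, -74.7, 10.1], [555.4, -77.4, 9.2], [563.9, -80.0, 10.5], [573.3, -82.8, 10.8], [583.3, -85.7, 10.7], [595.0, -89.2, 9.0]]
[482.61045567 -58.06269721 151.21011887]
w8 285
[... 169 characters left out ...]
87.4, 2.0]), (286, [535.8, -85.5, 14.4]), (290, [536.2, -85.4, 17.7]), (294, [536.4, -85.2, 21.3]), (298, [537.8, -85.6, 21.9])]
w8 355 [(282, [546.9, -59.0, 3.0]), (286, [543.5, -59.4, 14.9]), (290, [543.1, -59.8, 19.6]), (294, [542.7, -60.2, 23.9]), (298, [542.8, -60.6, 27.3])]
w8 360 [(282, [548.1, -56.9, 1.8]), (286, [543.8, -57.4, 15.5]), (290, [543.5, -57.9, 19.9]), (294, [543.4, -58.3, 23.8]), (298, [542.5, -58.7, 28.9])]
mat [[ 512.9 -121.     1.5]] [[482.6, -58.1, 151.2], [513.3, -65.7, 9.8], [521.3, -68.0, 10.5], [529.6, -70.5, 10.7], [538.5, -73.2, 10.1], [547.8, -75.9, 9.5], [557.4, -78.8, 9.2], [566.5, -81.5, 10.4], [577.3, -84.7, 9.3], [587.3, -87.6, 10.2], [600.0, -91.4, 8.1]]
```

arm_command --rot '[[-0.5,1.2,0],[0,0,0],[0,0,0]]' --slide '[[-3,0,0],[0,0,0],[0,0,0]]' --gripper '[25,25,25]'

```text
clock: 7.9
eef_pos: [548.1, -74.6, -29.4]
tool_rot: [-3.139, -0.0, 1.283]
force: [0.1, -0.2, -0.4]
width: 24.7
```

arm_command --rot '[[0,0,0],[0,0,0],[0,0,0],[0,0,0],[0,0,0]]' --slide '[[0,0,-4],[0,0,0],[0,0,0],[0,0,0],[0,0,0]]' --gripper '[25,25,0,0,0]'

```text
clock: 8.32
eef_pos: [549.0, -75.0, -34.1]
tool_rot: [-3.14, -0.001, 1.282]
force: [-1.0, -0.2, 2.9]
width: 6.1
```

arm_command --rot '[[0,0,0],[0,0,0],[0,0,0]]' --slide '[[0,0,0],[0,0,4],[0,0,4]]' --gripper '[0,0,0]'

```text
clock: 8.57
eef_pos: [547.8, -75.0, -27.2]
tool_rot: [-3.138, -0.001, 1.282]
force: [-0.5, -0.6, -0.4]
width: 6.4
```

```bash
python3 snap.py w9 wrist; python3 snap.py s9 side
python3 - <<'E'
from h import *
q=cv2.imread('pics/s9.png')[220:320,240:380]
cv2.imwrite('pics/s9z.png',cv2.resize(q,(800,571),interpolation=cv2.INTER_CUBIC))
E
```

```text
[547.8 -75.  -27.2] [-3.138e+00 -1.000e-03  1.282e+00] [-0.022 -0.074  0.034  0.001  0.015  0.09  -0.013] [-0.01  0.84  0.15  1.94 -0.29  0.39  1.65]
[548.2 -75.1 -26.5] [-3.139e+00 -1.000e-03  1.282e+00] [-0.001  0.004 -0.001 -0.003 -0.001 -0.015  0.   ] [-0.01  0.83  0.15  1.94 -0.29  0.39  1.65]
```

View pics/w9.png

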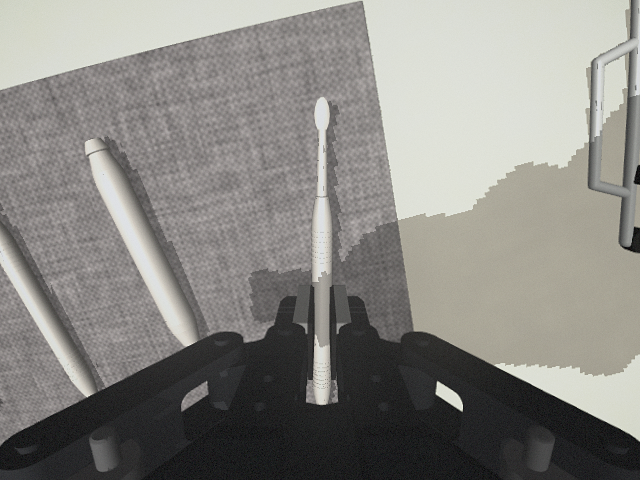

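View pics/s9z.png

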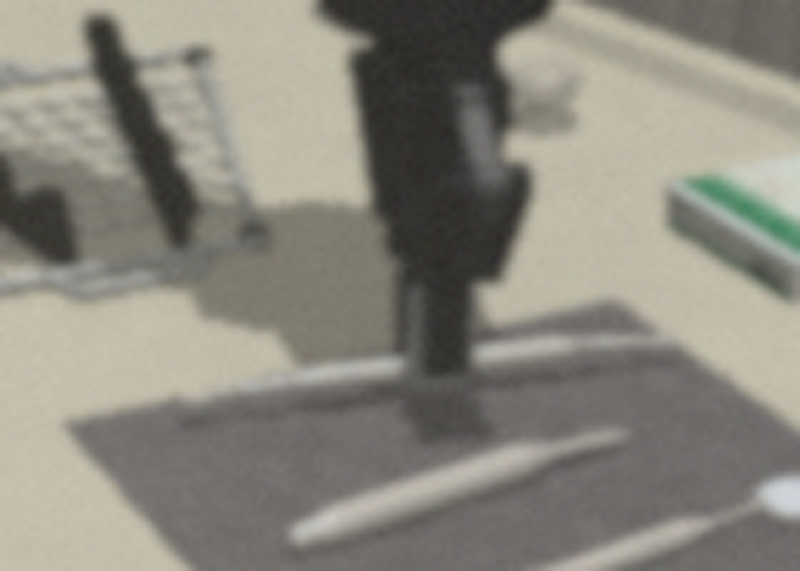

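arm_command --rot '[[0,0,0],[0,0,0],[0,0,0],[0,0,0],[0,0,0]]' --slide '[[0,0,10],[0,0,15],[0,0,20],[0,8,20],[0,15,10]]' --gripper '[0,0,0,0,0]'

```text
clock: 9.08
eef_pos: [544.7, -55.7, 49.9]
tool_rot: [-3.133, 0.002, 1.276]
force: [0.4, 0.1, -1.3]
width: 6.1
```

arm_command --rot '[[0,0,1.5],[0,0,2],[0,0,2],[0,0,2],[0,0,0.8]]' --slide '[[-2,22,2],[-3,26,2],[-3,28,0],[-3,28,0],[-3,28,0]]' --gripper '[0,0,0,0,0]'

```text
clock: 9.5
eef_pos: [533.8, 74.6, 61.3]
tool_rot: [3.138, 0.003, 1.416]
force: [1.1, -0.0, -0.9]
width: 6.8
```

arm_command --rot '[[0,0,0],[0,0,0],[0,0,0],[0,0,0],[0,0,0]]' --slide '[[0,28,0],[0,28,0],[0,28,0],[0,26,0],[0,20,0]]' --gripper '[0,0,0,0,0]'

```text
clock: 9.92
eef_pos: [531.4, 213.3, 64.5]
tool_rot: [3.139, 0.001, 1.419]
force: [-0.4, -0.2, -0.2]
width: 6.2
```

arm_command --rot '[[0,0,0],[0,0,0],[0,0,0],[0,0,0]]' --slide '[[0,12,0],[0,4,0],[0,0,0],[0,0,0]]' --gripper '[0,0,0,0]'

```text
clock: 10.25
eef_pos: [530.1, 235.8, 65.6]
tool_rot: [3.139, -0.001, 1.427]
force: [-0.2, -0.1, -0.8]
width: 6.2
```

```bash
python3 snap.py w10 wrist
```

```text
[530.1 235.8  65.6] [ 3.139e+00 -1.000e-03  1.427e+00] [ 0.006 -0.005  0.009  0.006  0.006  0.003  0.   ] [-0.63  0.71  0.25  1.84 -0.28  0.62  1.22]
```

View pics/w10.png

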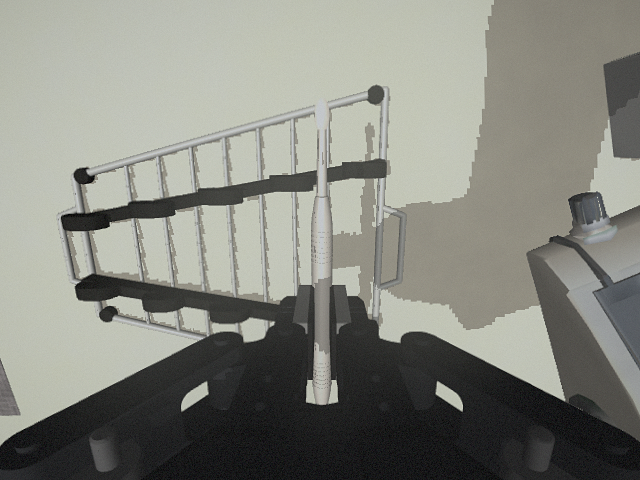

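arm_command --rot '[[0,0,0],[0,0,0],[0,0,0],[0,0,0],[0,0,0]]' --slide '[[1,2,-18],[0,0,-20],[0,0,-12],[0,0,0],[0,0,0]]' --gripper '[0,0,0,0,0]'

```text
clock: 10.72
eef_pos: [534.1, 227.2, 15.8]
tool_rot: [3.135, 0.002, 1.414]
force: [-0.5, -0.3, -0.7]
width: 6.4
```

arm_command --rot '[[0,0,0.7],[0,0,0],[0,0,0],[0,0,0]]' --slide '[[-2,10,0],[0,2,-8],[0,0,0],[0,0,0]]' --gripper '[0,0,0,0]'

```text
clock: 11.05
eef_pos: [534.0, 238.3, 9.5]
tool_rot: [3.132, 0.002, 1.423]
force: [0.3, -0.4, -1.2]
width: 6.3
```

arm_command --rot '[[0,0.5,0.2],[0,0,0],[0,0,0],[0,0,0]]' --slide '[[-2,0,-7],[-1,0,-7],[0,0,0],[0,0,0]]' --gripper '[0,0,0,0]'

```text
clock: 11.38
eef_pos: [531.1, 239.0, -5.1]
tool_rot: [3.141, 0.002, 1.428]
force: [1.0, -0.9, -1.1]
width: 6.1
```

arm_command --rot '[[0,0,0],[0,0,0],[0,0,0],[0,0,0]]' --slide '[[0,0,-4],[0,0,-4],[0,0,0],[0,0,0]]' --gripper '[0,0,0,0]'

```text
clock: 11.72
eef_pos: [530.9, 238.7, -14.3]
tool_rot: [3.141, 0.003, 1.428]
force: [-0.5, 0.3, -0.8]
width: 6.4
```

```bash
python3 snap.py w11 wrist
python3 - <<'E'
from h import *
f=np.load('w11.npz',allow_pickle=True);c=f['c'].item();d=f['d']
for v in range(90,300,20): print(v,[withdepth(c,[(u,v)],[d[v,u]])[0].round(1).tolist() for u in (320,324)])
E
```

```text
[530.9 238.7 -14.3] [3.141e+00 3.000e-03 1.428e+00] [ 0.001  0.009 -0.002  0.002 -0.001 -0.006 -0.001] [-0.6   0.84  0.2   1.86 -0.32  0.48  1.25]
90 [[440.4, 250.1, 5.8], [440.9, 251.7, 7.8]]
110 [[450.1, 248.8, 25.0], [450.3, 250.3, 25.2]]
130 [[457.2, 247.8, 26.9], [457.4, 249.3, 25.1]]
150 [[464.4, 246.8, 27.6], [464.6, 248.3, 26.9]]
170 [[471.7, 245.7, 28.2], [472.1, 247.2, 26.2]]
190 [[479.3, 244.6, 27.6], [479.5, 246.2, 27.8]]
210 [[486.8, 243.5, 28.7], [487.2, 245.1, 28.2]]
230 [[494.6, 242.4, 29.4], [494.6, 244.0, 30.3]]
250 [[502.7, 241.3, 29.6], [502.7, 242.9, 30.3]]
270 [[510.9, 240.1, 29.9], [510.9, 241.7, 30.7]]
290 [[519.6, 238.8, 29.7], [519.9, 240.4, 29.6]]
```

View pics/w11.png

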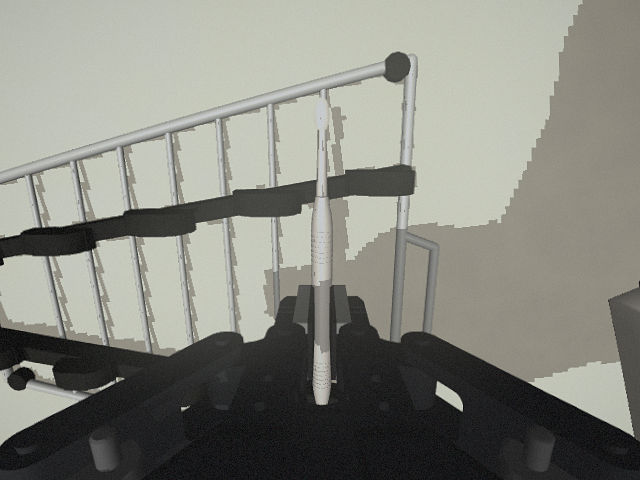

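arm_command --rot '[[0,0,0],[0,0,0],[0,0,0]]' --slide '[[0,0,-2],[0,0,-1],[0,0,0]]' --gripper '[0,0,0]'

```text
clock: 12.02
eef_pos: [531.3, 238.8, -15.9]
tool_rot: [3.141, 0.002, 1.428]
force: [0.5, 0.8, -0.9]
width: 6.4
```

arm_command --rot '[[0,0,0],[0,0,0],[0,0,0]]' --slide '[[0,0,-1.5],[0,0,-1],[0,0,0]]' --gripper '[0,0,0]'

```text
clock: 12.27
eef_pos: [531.6, 239.0, -15.8]
tool_rot: [3.14, 0.0, 1.428]
force: [-0.1, 0.4, -0.3]
width: 6.4
```

arm_command --rot '[[0,0,0],[0,0,0],[0,0,0],[0,0,0]]' --slide '[[0,0,0],[0,0,0],[0,0,0],[0,0,0]]' --gripper '[10,15,24,24]'

```text
clock: 12.6
eef_pos: [532.1, 239.2, -16.0]
tool_rot: [3.139, -0.0, 1.428]
force: [-0.3, -0.2, -0.5]
width: 23.8
```

arm_command --rot '[[0,0,0],[0,0,0],[0,0,0],[0,0,0]]' --slide '[[0,0,10],[0,0,25],[0,0,30],[0,0,20]]' --gripper '[24,24,24,24]'

```text
clock: 12.93
eef_pos: [527.5, 237.0, 67.7]
tool_rot: [-3.134, 0.007, 1.427]
force: [-0.4, -0.5, -0.5]
width: 24.2
```

```bash
python3 snap.py w12 wrist
python3 - <<'E'
from h import *
f=np.load('w12.npz',allow_pickle=True);c=f['c'].item();d=f['d']
for v in range(100,360,20): print(v,[withdepth(c,[(u,v)],[d[v,u]])[0].round(1).tolist() for u in (320,324)])
E
```

```text
[527.5 237.   67.7] [-3.134  0.007  1.427] [-0.11  -0.345  0.168 -0.118  0.13   0.499 -0.108] [-0.63  0.71  0.26  1.83 -0.28  0.65  1.22]
100 [[430.0, 248.5, 1.1], [430.4, 251.1, 2.0]]
120 [[442.3, 246.7, 0.8], [442.6, 249.3, 0.2]]
140 [[455.0, 244.9, 1.1], [455.9, 247.5, 22.1]]
160 [[468.0, 243.0, 1.3], [467.7, 245.8, 24.4]]
180 [[479.8, 241.5, 20.0], [479.6, 244.1, 26.2]]
200 [[491.6, 239.8, 25.9], [491.6, 242.4, 28.6]]
220 [[504.2, 238.0, 26.1], [504.0, 240.6, 28.8]]
240 [[517.2, 236.1, 26.0], [517.4, 238.7, 27.0]]
260 [[530.7, 234.1, 25.8], [530.4, 236.8, 28.0]]
280 [[544.8, 232.1, 25.2], [543.9, 234.9, 28.5]]
300 [[558.9, 230.0, 25.7], [558.9, 232.8, 26.7]]
320 [[578.1, 227.1, 17.1], [573.1, 230.7, 27.6]]
340 [[603.2, 223.3, 1.2], [589.7, 228.4, 25.3]]
```

View pics/w12.png

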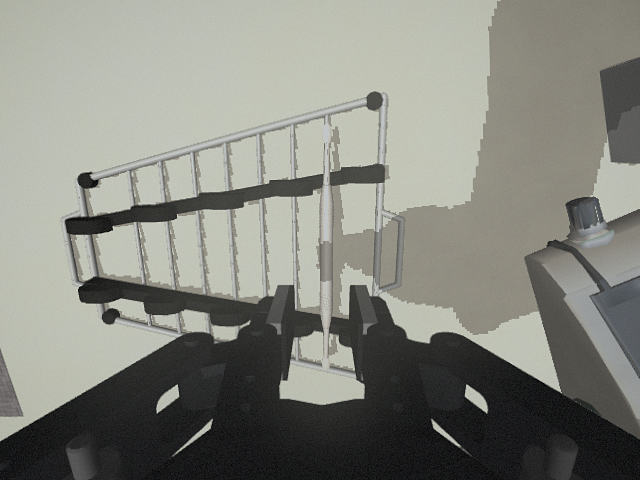

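arm_command --rot '[[0,0,2],[0,0,2],[0,0,2],[0,0,2],[0,0,2]]' --slide '[[0,-30,0],[0,-38,0],[0,-40,0],[0,-40,0],[0,-40,0]]' --gripper '[35,35,35,35,35]'

```text
clock: 13.4
eef_pos: [531.9, 60.4, 76.8]
tool_rot: [3.133, -0.008, 1.633]
force: [1.5, -0.3, 0.6]
width: 34.8
```

arm_command --rot '[[0,0,0],[0,0,0],[0,0,0],[0,0,0],[0,0,0]]' --slide '[[0,-40,0],[0,-40,0],[0,-40,0],[0,-40,0],[0,-36,0]]' --gripper '[35,35,35,35,35]'

```text
clock: 13.82
eef_pos: [531.0, -145.5, 79.7]
tool_rot: [3.13, -0.007, 1.635]
force: [0.6, 0.5, -0.3]
width: 35.3
```

arm_command --rot '[[0,0,0],[0,0,0],[0,0,0]]' --slide '[[0,-20,0],[0,-10,0],[0,0,0]]' --gripper '[35,35,35]'

```text
clock: 14.07
eef_pos: [529.2, -191.3, 81.6]
tool_rot: [3.128, 0.001, 1.618]
force: [-0.3, 0.0, -0.7]
width: 35.1
```

arm_command --rot '[[0,0.7,0],[0,0,0],[0,0,0],[0,0,0],[0,0,0]]' --slide '[[6,-9,-25],[1,-1,-30],[0,0,-20],[0,0,0],[0,0,0]]' --gripper '[35,35,35,35,35]'

```text
clock: 14.48
eef_pos: [538.8, -199.8, 7.5]
tool_rot: [3.135, 0.001, 1.618]
force: [0.4, -0.8, 0.5]
width: 35.0
```

arm_command --rot '[[0,0.3,0],[0,0,0],[0,0,0],[0,0,0]]' --slide '[[-2,-2,-15],[0,0,-14],[0,0,0],[0,0,0]]' --gripper '[35,30,30,30]'

```text
clock: 14.82
eef_pos: [539.9, -198.3, -17.3]
tool_rot: [3.135, 0.001, 1.623]
force: [1.7, 0.5, 0.4]
width: 30.3
```

```bash
python3 snap.py w13 wrist
```

```text
[ 539.9 -198.3  -17.3] [3.135e+00 1.000e-03 1.623e+00] [-0.013 -0.005 -0.005  0.001 -0.001  0.007 -0.004] [ 0.25  0.83  0.08  1.88 -0.15  0.43  2.06]
```

View pics/w13.png

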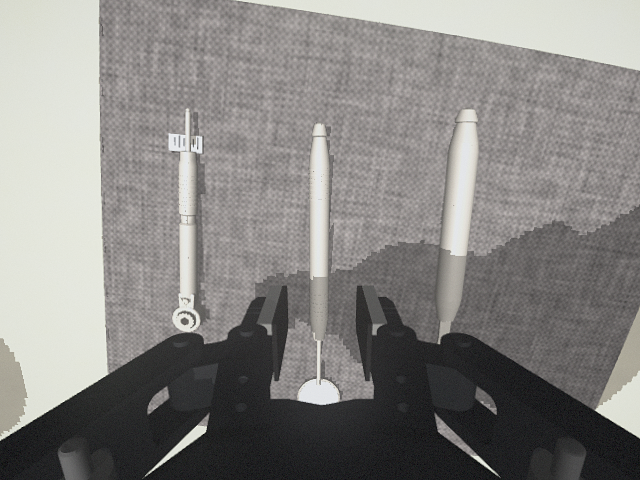

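arm_command --rot '[[0,0.3,-0.3],[0,0,0],[0,0,0]]' --slide '[[-3,-3,-8],[-1,-1,-6],[0,0,0]]' --gripper '[30,25,25]'

```text
clock: 15.12
eef_pos: [538.1, -202.3, -28.8]
tool_rot: [3.136, 0.002, 1.619]
force: [-0.5, -0.2, -0.4]
width: 25.2
```

arm_command --rot '[[0,0.2,0],[0,0,0],[0,0,0],[0,0,0],[0,0,0]]' --slide '[[-2,0,-4],[0,0,0],[0,0,0],[0,0,0],[0,0,0]]' --gripper '[25,25,0,0,0]'

```text
clock: 15.53
eef_pos: [535.9, -202.9, -32.6]
tool_rot: [3.139, 0.002, 1.618]
force: [0.1, -0.7, -0.6]
width: 6.6
```

arm_command --rot '[[0,0,0],[0,0,0],[0,0,0],[0,0,0],[0,0,0]]' --slide '[[0,0,4],[0,0,10],[0,0,18],[0,0,22],[0,5,22]]' --gripper '[0,0,0,0,0]'

```text
clock: 15.95
eef_pos: [531.7, -197.6, 43.5]
tool_rot: [-3.135, -0.001, 1.617]
force: [0.1, -0.0, -0.3]
width: 6.8
```

arm_command --rot '[[0,0,-1],[0,0,-2],[0,0,-2],[0,0,-2],[0,0,-2]]' --slide '[[0,15,10],[0,22,4],[0,28,0],[-2,30,0],[-2,30,0]]' --gripper '[0,0,0,0,0]'

```text
clock: 16.37
eef_pos: [532.6, -79.6, 69.3]
tool_rot: [3.13, 0.007, 1.438]
force: [0.0, 0.5, -0.1]
width: 6.5
```

arm_command --rot '[[0,0,-1],[0,0,-1],[0,0,0],[0,0,0],[0,0,0]]' --slide '[[-2,32,0],[-2,32,0],[-2,32,0],[0,32,0],[0,32,0]]' --gripper '[0,0,0,0,0]'

```text
clock: 16.78
eef_pos: [526.4, 87.1, 74.6]
tool_rot: [3.125, 0.005, 1.396]
force: [-0.0, 0.0, -0.0]
width: 6.8
```

arm_command --rot '[[0,0.5,1],[0,0.4,0.8],[0,0,0],[0,0,0],[0,0,0]]' --slide '[[0,32,0],[0,30,0],[0,24,0],[0,12,0],[0,0,0]]' --gripper '[0,0,0,0,0]'

```text
clock: 17.2
eef_pos: [524.6, 202.4, 79.2]
tool_rot: [3.139, -0.002, 1.443]
force: [-0.4, -0.1, -0.2]
width: 6.7
```

arm_command --rot '[[0,0,-0.9],[0,0,0],[0,0,0],[0,0,0],[0,0,0]]' --slide '[[0,-8,-15],[0,0,-20],[0,0,-20],[0,0,0],[0,0,0]]' --gripper '[0,0,0,0,0]'

```text
clock: 17.62
eef_pos: [526.5, 192.8, 27.2]
tool_rot: [3.133, -0.004, 1.428]
force: [0.8, -0.3, -0.2]
width: 6.3
```

```bash
python3 snap.py w14 wrist
```

```text
[526.5 192.8  27.2] [ 3.133 -0.004  1.428] [ 0.018  0.016  0.003  0.022 -0.    -0.001  0.009] [-0.54  0.75  0.22  1.92 -0.32  0.5   1.32]
```

View pics/w14.png

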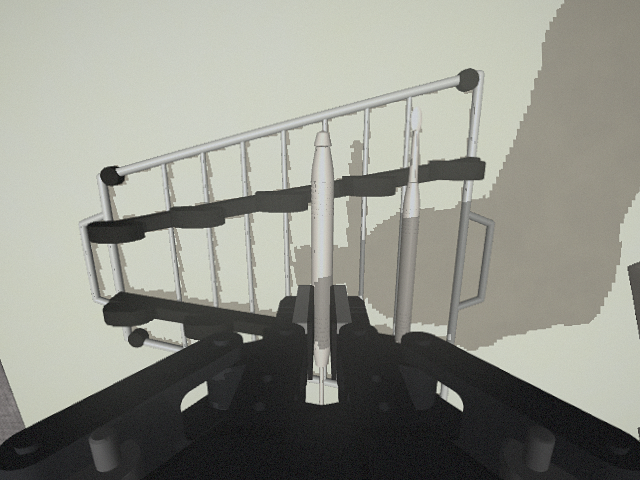

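Run:
```python
from h import *
f=np.load('w14.npz',allow_pickle=True);c=f['c'].item();d=f['d'];s=np.array([526.5,192.8])
ex=np.array([.9897,-.1434]);ey=np.array([.1434,.9897])
for uv in [(345,300),(360,305),(370,330),(395,345),(405,338),(430,345),(470,360),(390,380),(345,380),(405,300),(322,390)]:
    P=withdepth(c,[uv],[d[uv[1],uv[0]]])[0];q=P[:2]-s;print(uv,'along',(q@ex).round(1),'across',(q@ey).round(1),'z above tip',(P[2]-27.2-38).round(1))
```

```text
(345, 300) along -12.7 across 7.6 z above tip 18.1
(360, 305) along -8.4 across 13.9 z above tip 13.5
(370, 330) along -13.1 across 13.9 z above tip 41.2
(395, 345) along -8.6 across 21.8 z above tip 42.6
(405, 338) along -13.8 across 23.6 z above tip 47.2
(430, 345) along -14.1 across 29.8 z above tip 51.5
(470, 360) along -13.8 across 38.6 z above tip 58.6
(390, 380) along -19.2 across 13.8 z above tip 73.8
(345, 380) along -11.1 across 4.6 z above tip 63.1
(405, 300) along 12.7 across 44.6 z above tip -36.3
(322, 390) along 40.4 across -1.0 z above tip 2.2
```

arm_command --rot '[[0.1,0.4,0],[0,0,0],[0,0,0],[0,0,0],[0,0,0]]' --slide '[[-1,1,-14],[-1,0,-14],[0,0,-4],[0,0,0],[0,0,0]]' --gripper '[0,0,0,0,0]'

```text
clock: 18.08
eef_pos: [527.5, 192.5, -2.9]
tool_rot: [3.135, -0.007, 1.425]
force: [-0.0, 0.5, -0.0]
width: 6.5
```

arm_command --rot '[[-0.1,0.5,0],[0,0,0],[0,0,0],[0,0,0]]' --slide '[[-3,1,-5],[-1,0,-4],[0,0,0],[0,0,0]]' --gripper '[0,0,0,0]'

```text
clock: 18.42
eef_pos: [524.4, 194.1, -11.2]
tool_rot: [-3.141, -0.006, 1.425]
force: [-0.4, 0.0, -0.5]
width: 6.7
```

arm_command --rot '[[0,0,0],[0,0,0],[0,0,0]]' --slide '[[0,0,-3],[0,0,-1],[0,0,0]]' --gripper '[0,0,0]'

```text
clock: 18.67
eef_pos: [524.6, 194.3, -14.8]
tool_rot: [-3.141, -0.006, 1.425]
force: [0.3, 0.0, 1.1]
width: 6.7
```

```bash
python3 snap.py w15 wrist
python3 - <<'E'
from h import *
f=np.load('w15.npz',allow_pickle=True);c=f['c'].item();d=f['d']
for v in range(100,300,20): print(v,[withdepth(c,[(u,v)],[d[v,u]])[0].round(1).tolist() for u in (320,324)])
E
```

```text
[524.6 194.3 -14.8] [-3.141 -0.006  1.425] [-0.    -0.001 -0.001  0.001  0.001 -0.002  0.   ] [-0.52  0.82  0.18  1.92 -0.34  0.42  1.34]
100 [[437.5, 205.3, 0.5], [437.7, 207.0, 0.4]]
120 [[446.1, 204.0, 7.0], [446.3, 205.7, 5.8]]
140 [[454.6, 202.7, 26.8], [454.8, 204.2, 27.9]]
160 [[461.8, 201.7, 26.1], [462.0, 203.2, 27.5]]
180 [[469.0, 200.6, 29.4], [469.3, 202.1, 28.3]]
200 [[476.6, 199.5, 28.6], [477.0, 201.0, 27.7]]
220 [[484.5, 198.3, 28.3], [484.9, 199.9, 27.3]]
240 [[492.5, 197.1, 28.4], [492.5, 198.7, 29.1]]
260 [[500.5, 196.0, 29.2], [501.1, 197.5, 28.0]]
280 [[508.8, 194.7, 29.5], [509.2, 196.3, 29.2]]
```

View pics/w15.png

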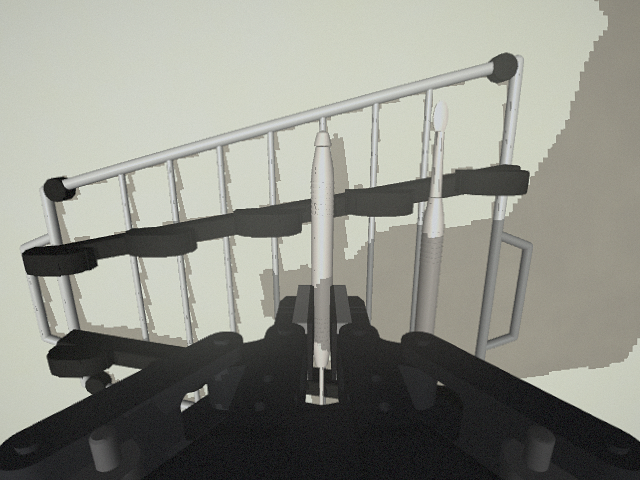

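arm_command --rot '[[0,0,0],[0,0,0],[0,0,0],[0,0,0]]' --slide '[[0,0,0],[0,0,0],[0,0,0],[0,0,0]]' --gripper '[10,15,24,24]'

```text
clock: 19.05
eef_pos: [524.9, 194.5, -14.8]
tool_rot: [3.141, -0.006, 1.425]
force: [-0.5, -0.0, -0.3]
width: 24.2
```

arm_command --rot '[[0,0,0],[0,0,0],[0,0,0],[0,0,0]]' --slide '[[0,0,10],[0,0,25],[0,0,30],[0,0,20]]' --gripper '[24,24,24,24]'

```text
clock: 19.38
eef_pos: [520.6, 192.7, 69.8]
tool_rot: [-3.133, -0.001, 1.425]
force: [0.9, -0.6, -0.2]
width: 23.8
```

```bash
python3 snap.py w16 wrist
```

```text
[520.6 192.7  69.8] [-3.133e+00 -1.000e-03  1.425e+00] [-0.131 -0.364  0.195 -0.124  0.145  0.525 -0.124] [-0.57  0.68  0.26  1.89 -0.29  0.61  1.3 ]
```

View pics/w16.png

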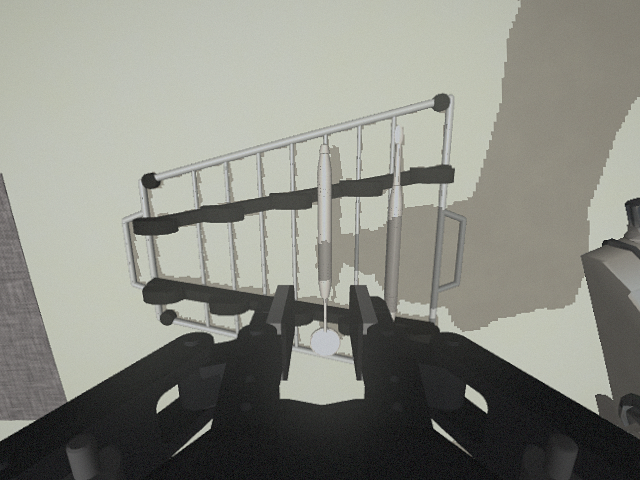

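arm_command --rot '[[0,0,2],[0,0,2],[0,0,2],[0,0,2],[0,0,2]]' --slide '[[0,-30,0],[0,-38,0],[0,-40,0],[0,-40,0],[0,-40,0]]' --gripper '[35,35,35,35,35]'

```text
clock: 19.85
eef_pos: [525.6, 15.3, 79.4]
tool_rot: [3.134, -0.015, 1.631]
force: [0.5, -0.6, 0.7]
width: 35.2
```

arm_command --rot '[[0,0,0],[0,0,0],[0,0,0],[0,0,0],[0,0,0]]' --slide '[[0,-40,0],[0,-38,0],[0,-28,0],[0,-15,0],[0,0,0]]' --gripper '[35,35,35,35,35]'

```text
clock: 20.27
eef_pos: [524.4, -124.9, 83.2]
tool_rot: [3.13, -0.007, 1.617]
force: [0.7, -0.7, -0.4]
width: 34.6
```

arm_command --rot '[[-0.4,0.7,0.2],[0,0,0],[0,0,0],[0,0,0],[0,0,0]]' --slide '[[-7,-14,-25],[-2,-2,-30],[0,0,-22],[0,0,-8],[0,0,0]]' --gripper '[35,35,35,35,35]'

```text
clock: 20.68
eef_pos: [518.3, -140.8, -0.7]
tool_rot: [3.134, 0.001, 1.619]
force: [0.4, 0.4, 0.8]
width: 35.0
```

arm_command --rot '[[0,0.4,0],[0,0,0],[0,0,0],[0,0,0]]' --slide '[[-1,0,-13],[0,0,-12],[0,0,0],[0,0,0]]' --gripper '[32,30,30,30]'

```text
clock: 21.02
eef_pos: [519.8, -137.4, -23.8]
tool_rot: [3.138, -0.0, 1.624]
force: [0.1, 0.0, 0.6]
width: 29.9
```

```bash
python3 snap.py w17 wrist
```

```text
[ 519.8 -137.4  -23.8] [ 3.138 -0.     1.624] [-0.01   0.003 -0.005  0.    -0.002 -0.    -0.002] [ 0.15  0.81  0.08  1.98 -0.18  0.35  2.01]
```

View pics/w17.png

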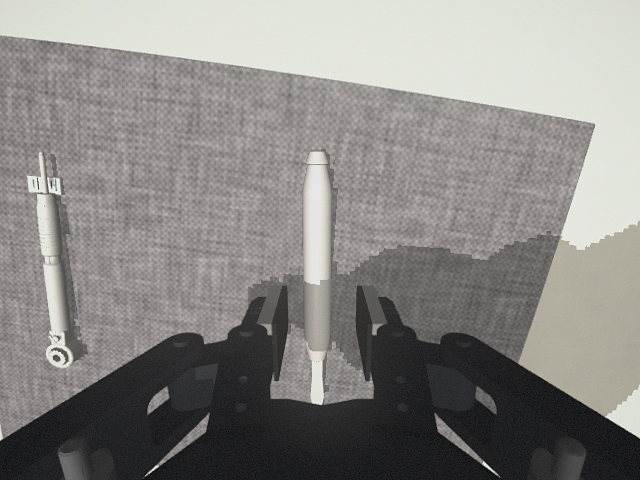

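arm_command --rot '[[0,0,-0.2],[0,0,0],[0,0,0],[0,0,0]]' --slide '[[-3,-4,-5],[-1,0,-3],[0,0,0],[0,0,0]]' --gripper '[30,30,30,30]'

```text
clock: 21.4
eef_pos: [517.1, -141.9, -30.0]
tool_rot: [3.134, 0.001, 1.62]
force: [0.1, -0.5, -0.1]
width: 29.5
```

arm_command --rot '[[0,0.3,0],[0,0,0],[0,0,0],[0,0,0],[0,0,0]]' --slide '[[0,0,-2],[0,0,0],[0,0,0],[0,0,0],[0,0,0]]' --gripper '[25,15,0,0,0]'

```text
clock: 21.82
eef_pos: [517.3, -142.2, -31.3]
tool_rot: [3.139, 0.0, 1.62]
force: [0.7, 0.1, -0.2]
width: 10.2
```

arm_command --rot '[[0,0,0],[0,0,0],[0,0,0],[0,0,0],[0,0,0]]' --slide '[[0,0,4],[0,0,10],[0,0,18],[0,0,22],[0,5,22]]' --gripper '[0,0,0,0,0]'

```text
clock: 22.23
eef_pos: [513.1, -137.2, 44.7]
tool_rot: [-3.135, -0.001, 1.618]
force: [0.4, -0.2, -0.7]
width: 10.6
```

arm_command --rot '[[0,0,-1],[0,0,-2],[0,0,-2],[0,0,-2],[0,0,-2]]' --slide '[[0,15,10],[0,22,4],[0,28,0],[0,30,0],[0,30,0]]' --gripper '[0,0,0,0,0]'

```text
clock: 22.65
eef_pos: [517.5, -18.0, 69.6]
tool_rot: [3.132, 0.004, 1.439]
force: [0.8, 0.1, -1.2]
width: 10.3
```

arm_command --rot '[[0,0.4,-0.5],[0,0.4,0],[0,0,0],[0,0,0],[0,0,0]]' --slide '[[0,32,0],[0,32,0],[0,32,0],[0,28,0],[0,15,0]]' --gripper '[0,0,0,0,0]'

```text
clock: 23.07
eef_pos: [516.8, 132.2, 74.4]
tool_rot: [-3.14, 0.001, 1.431]
force: [0.5, 0.4, -0.7]
width: 10.6
```

arm_command --rot '[[0,0,0],[0,0,0],[0,0,0],[0,0,0],[0,0,0]]' --slide '[[1,12,0],[0,0,-20],[0,0,-20],[0,0,-10],[0,0,0]]' --gripper '[0,0,0,0,0]'

```text
clock: 23.48
eef_pos: [518.5, 155.7, 27.7]
tool_rot: [3.138, -0.007, 1.445]
force: [-0.1, -0.4, -1.2]
width: 10.3
```

```bash
python3 snap.py w18 wrist
```

```text
[518.5 155.7  27.7] [ 3.138 -0.007  1.445] [-0.009 -0.02   0.003 -0.006  0.005  0.021 -0.006] [-0.48  0.73  0.21  1.97 -0.33  0.47  1.42]
```

View pics/w18.png

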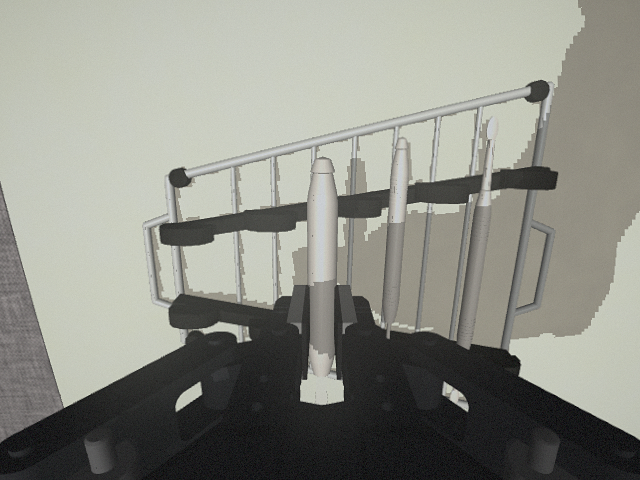

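arm_command --rot '[[-0.4,0.1,-1.0],[0,0,0],[0,0,0],[0,0,0]]' --slide '[[0,-6,-6],[0,0,-6],[0,0,0],[0,0,0]]' --gripper '[0,0,0,0]'

```text
clock: 23.87
eef_pos: [520.8, 147.5, 18.0]
tool_rot: [3.135, -0.0, 1.422]
force: [-0.5, -0.5, 0.3]
width: 10.6
```

arm_command --rot '[[0,0.3,0.3],[0,0,0],[0,0,0],[0,0,0]]' --slide '[[-2,2,-11],[-1,0,-10],[0,0,0],[0,0,0]]' --gripper '[0,0,0,0]'

```text
clock: 24.2
eef_pos: [518.3, 149.4, -4.4]
tool_rot: [3.139, -0.0, 1.427]
force: [0.5, -0.2, 0.0]
width: 10.4
```

arm_command --rot '[[0,0,0],[0,0,0],[0,0,0],[0,0,0]]' --slide '[[0,0,-4],[0,0,-3],[0,0,0],[0,0,0]]' --gripper '[0,0,0,0]'

```text
clock: 24.53
eef_pos: [518.0, 149.4, -12.6]
tool_rot: [3.14, -0.0, 1.427]
force: [-1.0, 0.1, -1.0]
width: 10.5
```

arm_command --rot '[[0,0,0],[0,0,0],[0,0,0]]' --slide '[[0,0,-2],[0,0,0],[0,0,0]]' --gripper '[0,0,0]'

```text
clock: 24.78
eef_pos: [518.7, 149.6, -13.0]
tool_rot: [3.138, -0.001, 1.427]
force: [0.1, 0.4, -1.1]
width: 10.7
```

```bash
python3 snap.py w19 wrist
python3 - <<'E'
from h import *
f=np.load('w19.npz',allow_pickle=True);c=f['c'].item();d=f['d']
for v in range(120,300,20): print(v,[withdepth(c,[(u,v)],[d[v,u]])[0].round(1).tolist() for u in (318,324)])
E
```

```text
[518.7 149.6 -13. ] [ 3.138e+00 -1.000e-03  1.427e+00] [-0.    -0.008  0.    -0.     0.     0.004 -0.001] [-0.45  0.8   0.18  1.98 -0.35  0.39  1.43]
120 [[439.5, 158.4, 1.2], [439.9, 161.0, 0.4]]
140 [[448.1, 157.2, 7.5], [448.5, 159.8, 6.8]]
160 [[455.6, 156.3, 29.3], [455.9, 158.5, 29.5]]
180 [[463.0, 155.2, 29.7], [463.2, 157.5, 30.7]]
200 [[470.3, 154.2, 31.8], [470.5, 156.4, 32.1]]
220 [[477.9, 153.0, 31.8], [478.3, 155.3, 31.7]]
240 [[485.8, 151.9, 32.0], [486.1, 154.2, 32.0]]
260 [[493.9, 150.7, 32.1], [494.1, 153.1, 32.7]]
280 [[502.8, 149.4, 31.1], [502.5, 151.9, 32.6]]
```

View pics/w19.png

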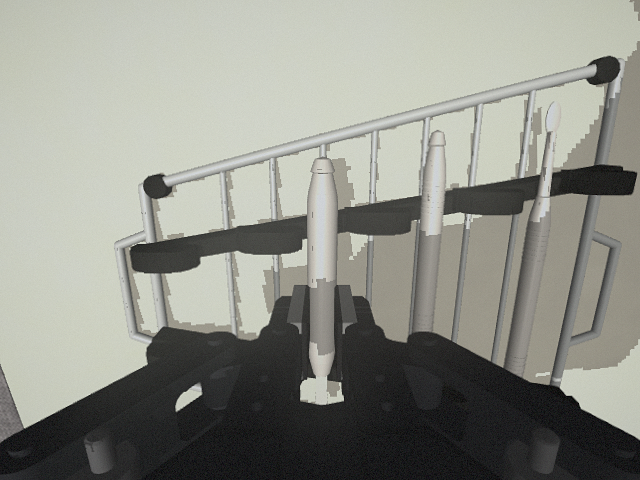

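arm_command --rot '[[0,0,0],[0,0,0],[0,0,0],[0,0,0]]' --slide '[[0,0,0],[0,0,0],[0,0,0],[0,0,0]]' --gripper '[14,19,26,26]'

```text
clock: 25.17
eef_pos: [519.0, 149.7, -13.0]
tool_rot: [3.138, -0.001, 1.427]
force: [-0.1, -0.5, -0.2]
width: 25.9
```

arm_command --rot '[[0,0,0],[0,0,0],[0,0,0],[0,0,0]]' --slide '[[0,0,10],[0,0,25],[0,0,30],[0,0,20]]' --gripper '[26,26,26,26]'

```text
clock: 25.5
eef_pos: [514.5, 148.2, 71.7]
tool_rot: [-3.135, 0.003, 1.426]
force: [1.4, 0.7, 0.9]
width: 26.2
```

```bash
python3 snap.py w20 wrist
```

```text
[514.5 148.2  71.7] [-3.135e+00  3.000e-03  1.426e+00] [-0.155 -0.377  0.222 -0.127  0.158  0.544 -0.136] [-0.51  0.66  0.27  1.95 -0.3   0.58  1.38]
```

View pics/w20.png

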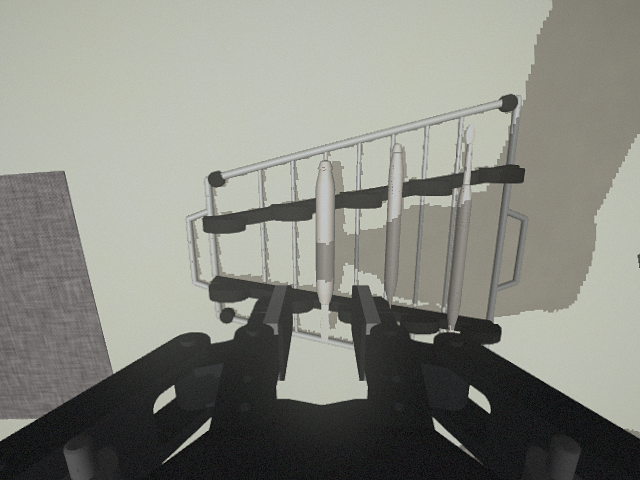

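arm_command --rot '[[0,0,2],[0,0,2],[0,0,1.5],[0,0,0],[0,0,0]]' --slide '[[0,-30,0],[0,-38,0],[0,-40,0],[0,-40,0],[0,-40,0]]' --gripper '[35,35,35,35,35]'

```text
clock: 25.97
eef_pos: [519.6, -30.0, 80.7]
tool_rot: [3.132, -0.009, 1.552]
force: [1.1, -0.0, 0.1]
width: 35.0
```

arm_command --rot '[[0,0,0],[0,0,0],[0,0,0],[0,0,0],[0,0,0]]' --slide '[[0,-40,0],[0,-40,0],[0,-40,0],[0,-40,0],[0,-30,0]]' --gripper '[35,35,35,35,35]'

```text
clock: 26.38
eef_pos: [518.0, -231.5, 84.2]
tool_rot: [3.129, -0.007, 1.55]
force: [1.0, -0.9, 0.2]
width: 35.0
```

arm_command --rot '[[0,0,0],[0,0,0]]' --slide '[[0,-10,0],[0,0,0]]' --gripper '[35,35]'

```text
clock: 26.55
eef_pos: [516.2, -252.7, 85.5]
tool_rot: [3.127, -0.0, 1.538]
force: [-0.2, -0.2, 0.3]
width: 34.9
```

arm_command --rot '[[0,0.8,-0.3],[0,0,0],[0,0,0],[0,0,0],[0,0,0]]' --slide '[[-5,-9,-25],[-1,0,-30],[0,0,-22],[0,0,-8],[0,0,0]]' --gripper '[35,35,35,35,35]'

```text
clock: 26.97
eef_pos: [512.8, -256.4, 0.9]
tool_rot: [3.136, -0.002, 1.536]
force: [0.8, -0.1, 0.9]
width: 35.1
```

arm_command --rot '[[0,0.3,0],[0,0,0],[0,0,0],[0,0,0]]' --slide '[[-1,0,-9],[0,0,-8],[0,0,0],[0,0,0]]' --gripper '[32,30,30,30]'

```text
clock: 27.3
eef_pos: [514.3, -252.6, -15.0]
tool_rot: [3.139, -0.002, 1.541]
force: [0.5, 0.8, 0.4]
width: 30.1
```

```bash
python3 snap.py w21 wrist
```

```text
[ 514.3 -252.6  -15. ] [ 3.139e+00 -2.000e-03  1.541e+00] [-0.009  0.    -0.002  0.001 -0.001 -0.005 -0.003] [ 0.34  0.83  0.11  1.88 -0.2   0.44  2.14]
```

View pics/w21.png

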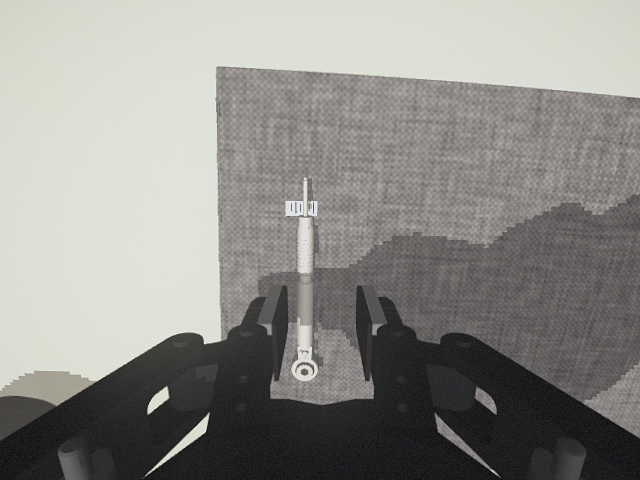

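arm_command --rot '[[0,0,-0.4],[0,0,0],[0,0,0],[0,0,0]]' --slide '[[-2,-9,-4],[-1,-2,-5],[0,0,0],[0,0,0]]' --gripper '[30,30,30,30]'

```text
clock: 27.68
eef_pos: [512.3, -266.2, -22.9]
tool_rot: [3.136, -0.0, 1.533]
force: [0.6, -0.7, 0.1]
width: 30.2
```

arm_command --rot '[[0,0.2,0],[0,0,0],[0,0,0],[0,0,0]]' --slide '[[-1,3,-5],[0,0,-4],[0,0,0],[0,0,0]]' --gripper '[28,25,25,25]'

```text
clock: 28.02
eef_pos: [511.0, -263.3, -32.8]
tool_rot: [3.14, -0.0, 1.532]
force: [-0.4, -0.6, 0.1]
width: 25.2
```

```bash
python3 snap.py w22 wrist
```

```text
[ 511.  -263.3  -32.8] [ 3.14  -0.     1.532] [-0.002  0.01  -0.001  0.002  0.001 -0.007  0.001] [ 0.36  0.86  0.1   1.88 -0.2   0.41  2.15]
```

View pics/w22.png

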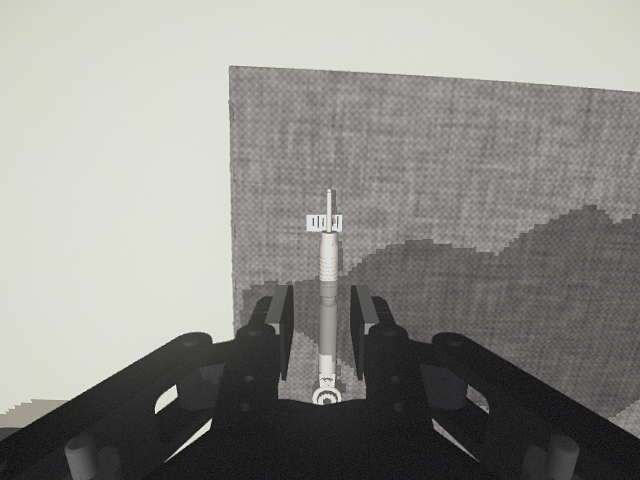

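arm_command --rot '[[0,0,0],[0,0,0],[0,0,0],[0,0,0],[0,0,0]]' --slide '[[0,2,0],[0,0,0],[0,0,0],[0,0,0],[0,0,0]]' --gripper '[25,15,0,0,0]'

```text
clock: 28.48
eef_pos: [511.2, -260.8, -32.4]
tool_rot: [3.139, -0.0, 1.532]
force: [0.5, 0.7, -0.2]
width: 5.2
```

arm_command --rot '[[0,0,0],[0,0,0],[0,0,0],[0,0,0],[0,0,0]]' --slide '[[0,0,4],[0,0,10],[0,0,18],[0,0,22],[0,5,22]]' --gripper '[0,0,0,0,0]'

```text
clock: 28.9
eef_pos: [506.9, -254.9, 43.6]
tool_rot: [-3.135, -0.003, 1.531]
force: [0.6, -0.4, -0.9]
width: 4.8
```

arm_command --rot '[[0,0,-1],[0,0,-2],[0,0,-2],[0,0,-0.5],[0,0,0]]' --slide '[[0,15,10],[0,22,4],[0,28,0],[0,30,0],[0,30,0]]' --gripper '[0,0,0,0,0]'

```text
clock: 29.32
eef_pos: [510.8, -137.5, 69.0]
tool_rot: [3.131, 0.005, 1.415]
force: [0.7, 0.8, -1.6]
width: 5.8
```

arm_command --rot '[[0,0.4,0],[0,0.4,0],[0,0,0],[0,0,0],[0,0,0]]' --slide '[[0,32,0],[0,32,0],[0,32,0],[0,32,0],[0,32,0]]' --gripper '[0,0,0,0,0]'

```text
clock: 29.73
eef_pos: [511.0, 28.9, 74.1]
tool_rot: [3.139, 0.006, 1.411]
force: [0.8, 0.6, -0.4]
width: 5.3
```

arm_command --rot '[[0,0,0.5],[0,0,0.4],[0,0,0],[0,0,0],[0,0,0]]' --slide '[[0,28,0],[0,22,0],[0,12,0],[0,2,-10],[0,0,-15]]' --gripper '[0,0,0,0,0]'

```text
clock: 30.15
eef_pos: [512.7, 108.7, 54.2]
tool_rot: [3.132, -0.004, 1.443]
force: [-0.1, 0.3, -0.9]
width: 5.3
```

arm_command --rot '[[0,0,0],[0,0,0],[0,0,0],[0,0,0]]' --slide '[[0,0,-15],[0,0,-8],[0,0,0],[0,0,0]]' --gripper '[0,0,0,0]'

```text
clock: 30.48
eef_pos: [511.2, 106.2, 28.4]
tool_rot: [3.135, -0.002, 1.441]
force: [0.1, 0.2, -0.7]
width: 5.6
```

```bash
python3 snap.py w23 wrist
```

```text
[511.2 106.2  28.4] [ 3.135e+00 -2.000e-03  1.441e+00] [ 0.017  0.013  0.002  0.008 -0.002 -0.006  0.006] [-0.4   0.71  0.21  2.02 -0.33  0.43  1.51]
```

View pics/w23.png

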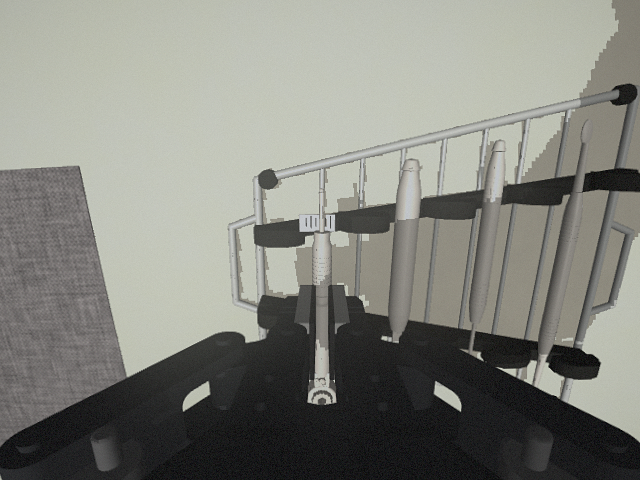

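arm_command --rot '[[0,0.3,-0.8],[0,0,0],[0,0,0],[0,0,0]]' --slide '[[1,-2,-10],[0,0,-10],[0,0,0],[0,0,0]]' --gripper '[0,0,0,0]'

```text
clock: 30.87
eef_pos: [514.0, 102.3, 8.1]
tool_rot: [3.137, -0.002, 1.423]
force: [0.3, 0.2, -0.7]
width: 5.4
```

arm_command --rot '[[0,0.2,0.2],[0,0,0],[0,0,0],[0,0,0]]' --slide '[[-2,2,-7],[-1,0,-6],[0,0,0],[0,0,0]]' --gripper '[0,0,0,0]'

```text
clock: 31.2
eef_pos: [510.7, 104.6, -6.2]
tool_rot: [3.141, -0.001, 1.427]
force: [0.1, -0.7, -0.8]
width: 5.6
```

arm_command --rot '[[0,0,0],[0,0,0],[0,0,0],[0,0,0]]' --slide '[[1,0,-4],[0,0,-3],[0,0,0],[0,0,0]]' --gripper '[0,0,0,0]'

```text
clock: 31.53
eef_pos: [512.0, 104.9, -13.9]
tool_rot: [3.14, -0.002, 1.427]
force: [-0.2, 0.0, -1.2]
width: 5.3
```

```bash
python3 snap.py w24 wrist
python3 - <<'E'
from h import *
f=np.load('w24.npz',allow_pickle=True);c=f['c'].item();d=f['d']
for v in range(150,300,10): print(v,[withdepth(c,[(u,v)],[d[v,u]])[0].round(1).tolist() for u in (320,323)])
E
```

```text
[512.  104.9 -13.9] [ 3.140e+00 -2.000e-03  1.427e+00] [ 0.002  0.004 -0.003  0.    -0.    -0.004  0.001] [-0.37  0.79  0.17  2.02 -0.36  0.35  1.52]
150 [[445.7, 112.7, 1.6], [445.9, 114.0, 0.6]]
160 [[450.1, 112.1, 1.4], [450.2, 113.4, 1.7]]
170 [[454.1, 111.5, 7.4], [454.3, 112.8, 6.5]]
180 [[458.5, 110.9, 6.1], [458.6, 112.2, 6.7]]
190 [[460.6, 110.6, 25.2], [460.7, 111.8, 25.6]]
200 [[464.4, 110.1, 26.5], [464.7, 111.2, 25.2]]
210 [[468.6, 109.5, 25.0], [468.6, 110.7, 25.8]]
220 [[472.5, 108.9, 25.5], [472.7, 110.1, 25.6]]
230 [[476.6, 108.3, 25.4], [476.7, 109.5, 25.9]]
240 [[480.1, 107.8, 27.9], [480.6, 109.0, 26.9]]
250 [[484.0, 107.2, 28.9], [484.2, 108.4, 28.8]]
260 [[488.3, 106.6, 28.5], [488.3, 107.8, 29.0]]
270 [[492.7, 106.0, 28.0], [493.1, 107.2, 27.5]]
280 [[496.9, 105.4, 28.5], [497.0, 106.6, 28.6]]
290 [[501.7, 104.6, 27.5], [501.4, 106.0, 28.7]]
```

View pics/w24.png

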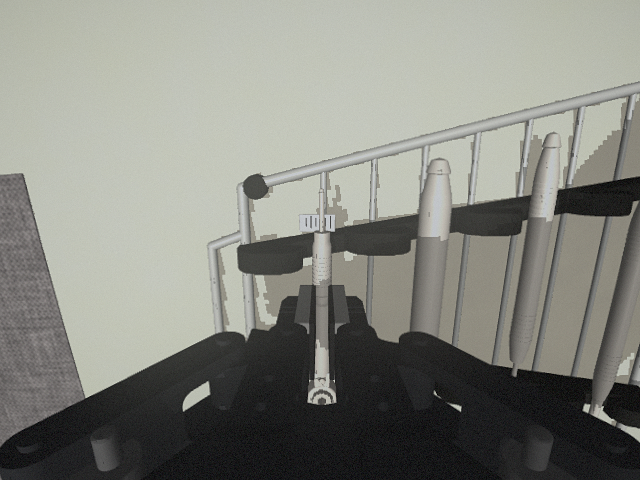

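arm_command --rot '[[0,0,0],[0,0,0],[0,0,0],[0,0,0],[0,0,0]]' --slide '[[0,0,-1],[0,0,0],[0,0,0],[0,0,0],[0,0,0]]' --gripper '[0,0,9,15,22]'

```text
clock: 32.0
eef_pos: [512.7, 105.0, -14.1]
tool_rot: [3.139, -0.002, 1.427]
force: [0.2, 0.0, -0.7]
width: 21.9
```

arm_command --rot '[[0,0,0],[0,0,0],[0,0,0],[0,0,0],[0,0,0]]' --slide '[[0,0,0],[0,0,10],[0,0,25],[0,0,30],[0,0,20]]' --gripper '[22,22,22,22,22]'

```text
clock: 32.42
eef_pos: [508.4, 103.9, 71.0]
tool_rot: [-3.135, 0.001, 1.426]
force: [0.9, 0.8, -1.0]
width: 22.2
```

arm_command --rot '[[0,0,0],[0,0,0],[0,0,0],[0,0,0],[0,0,0]]' --slide '[[-20,0,40],[-20,0,40],[-20,0,40],[-10,0,20],[0,0,0]]' --gripper '[60,60,60,60,60]'

```text
clock: 32.83
eef_pos: [442.7, 103.3, 211.6]
tool_rot: [3.141, -0.003, 1.424]
force: [0.0, 0.4, -0.4]
width: 60.1
```

```bash
python3 snap.py w25 wrist
```

```text
[442.7 103.3 211.6] [ 3.141e+00 -3.000e-03  1.424e+00] [-0.002 -0.021 -0.001  0.005  0.002 -0.021  0.003] [-0.58  0.35  0.39  2.03 -0.19  0.8   1.34]
```

View pics/w25.png

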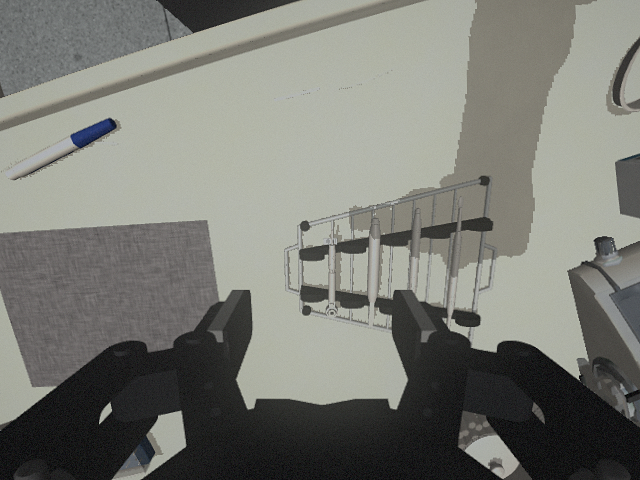

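arm_command --rot '[[0,0,0],[0,0,0],[0,0,0],[0,0,0],[0,0,0]]' --slide '[[0,-40,10],[0,-40,10],[0,-40,0],[0,-40,0],[0,-40,0]]' --gripper '[60,60,60,60,60]'

```text
clock: 33.3
eef_pos: [443.4, -92.1, 229.5]
tool_rot: [-3.142, -0.008, 1.449]
force: [1.0, -0.1, 0.4]
width: 59.9
```

arm_command --rot '[[0,0,0],[0,0,0],[0,0,0],[0,0,0],[0,0,0]]' --slide '[[0,-40,0],[0,-40,0],[0,-30,0],[0,0,0],[0,0,0]]' --gripper '[60,60,60,60,60]'

```text
clock: 33.72
eef_pos: [439.8, -219.0, 225.4]
tool_rot: [-3.137, -0.002, 1.433]
force: [1.0, 0.2, -0.0]
width: 60.1
```

```bash
python3 snap.py t2 top
python3 - <<'E'
from h import *
f=np.load('t2.npz',allow_pickle=True);c=f['c'].item();p=f['p'];d=f['d'];p0=np.load('top0.npz')['p'];d0=np.load('top0.npz')['d']
dd=np.where((d>0)&(d0>0),d0-d,0)
ctr=np.array([521.95,171.3]);ex=np.array([.9897,-.1434]);ey=np.array([.1434,.9897])
# changed pixels in the rack area = instruments
df=cv2.absdiff(p,p0).max(2);b=(df>22).astype(np.uint8);b[:195]=0;b[345:]=0;b[:,:155]=0;b[:,305:]=0
v,u=np.nonzero(b);P=onplane(c,np.c_[u,v],25)[:,:2]-ctr;a=P@ex;r=P@ey
for i,y in enumerate((67.5,22.5,-22.5,-67.5)):
    m=abs(r-y)<14;
    if m.sum(): 
        k=np.polyfit(a[m],r[m],1);print('bay',i+1,m.sum(),'along',a[m].min().round(1),a[m].max().round(1),'mid',((a[m].min()+a[m].max())/2).round(1),'across',(r[m].mean()-y).round(1),'slope',k[0].round(3))
# bystanders
for n,(x0,x1,y0,y1) in dict(dish=(250,280,155,185),gauze=(322,384,130,192)).items():
    print(n,'max diff',df[y0:y1,x0:x1].mean().round(2))
    A=cv2.cvtColor(p0,6 if 0 else cv2.COLOR_RGB2GRAY)[y0:y1,x0:x1].astype(np.float32);B=cv2.cvtColor(p,cv2.COLOR_RGB2GRAY)[y0:y1,x0:x1].astype(np.float32);print(cv2.phaseCorrelate(A,B))
cv2.imwrite('pics/t2z.png',cv2.resize(p[120:345,150:450,::-1],(800,600),interpolation=cv2.INTER_CUBIC))
E
```

```text
[ 439.8 -219.   225.4] [-3.137e+00 -2.000e-03  1.433e+00] [ 0.065  0.034  0.033 -0.02   0.015 -0.018  0.022] [ 0.08  0.4   0.46  1.91 -0.22  0.89  2.08]
bay 1 44 along -54.5 56.3 mid 0.9 across 0.3 slope 0.006
bay 2 138 along -65.3 72.6 mid 3.6 across 0.9 slope -0.034
bay 3 217 along -60.1 59.4 mid -0.3 across 2.8 slope -0.013
bay 4 192 along -99.0 49.5 mid -24.8 across 1.3 slope 0.092
dish max diff 8.26
((-0.007558495443982238, 0.22657570418224005), 0.8324374119440715)
gauze max diff 8.3
((0.002875554380889156, -0.0022522269852416343), 0.9592947973869741)
```

View pics/t2z.png

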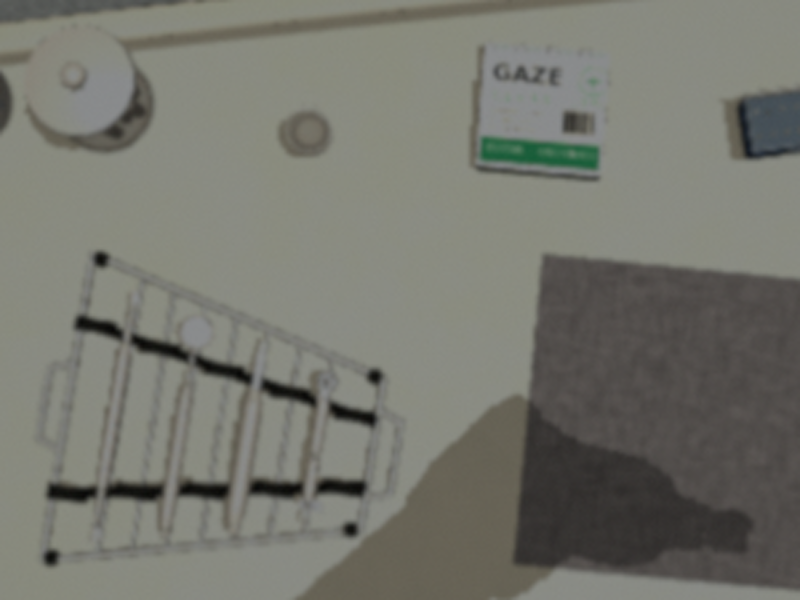

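```bash
python3 -c "
from cell import ctrl
print(ctrl.finish_job())"
```

```text
the job is handed in; nothing more can be done
None
```

All four instruments are in the rack, one to a bay in order of length: curette in bay 1, mirror in bay 2, elevator in bay 3, ratchet in bay 4. I handed the job in at about 34 s of the 96 s, and it reported no verdict.

**Placing:** Held at release height, every instrument's top was within about 1 mm of its seated height. Each lay within about 1–3 mm of its bay across and within about 2° of its direction.

**Lengthwise:** The elevator read within 1 mm of centre. The automatic check was unreliable for the other three, because the curette's ends were too faint, one end of the mirror was missed and a shadow spoiled the ratchet. For those I went by the grip and end positions in the wrist pictures, which put them within about 2 mm. In the final top picture no end sticks out past the frame.

**Bystanders:** The glass dish and the carton did not move measurably (under half a pixel).

**What disagreed along the way:**
- **Finger length:** The real fingertips sit about 36–40 mm higher than the reported TCP. My first close on the curette shut on air above it. I worked the grasp depth out again from the camera depth.
- **Contact with the mat:** During that correction the fingers pressed on the mat once with about 44 N. This is below the 120 N wrist limit. It was the fingertips, not the arm or gripper body that the 40 N limit names, so I don't expect it to count.
- **Grip width:** With an instrument held, the gripper opening read 2–3 mm under the stated handle width each time. All four holds were still firm.

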